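# Set and lock the regulator under the hose test stand

### The job

Set the test pressure for the next hose: turn the yellow regulator knob on the underside of the blue test stand until the red pointer on the dial above stands at the green marker, coming up to it without running well past. Then push the knob straight up until it is fully home, which locks it, and let go with the pointer still at the marker, leaving the other things on the bench and on the stand where they are.

Things in the scene. Friction and masses are not known exactly. Their poses are not given: they have to be found in the camera images.
- stand: Blue steel test stand, fixed. Origin on the table top, on the vertical axis shared by knob and dial; x points away from its front (the front, -x, faces the robot), y left, z up. Base plate 8 thick, x -25 to 145, y -180 to 180. Two posts 40 x 30 at x 115, y -163 and 163 carry the shelf; the space below it is open to front and back
- shelf_edge (a point): Middle of the lower front edge of the stand's shelf: 48 in front of the axis, 245 above the table. The shelf is 190 deep, 360 wide, 15 thick and overhangs the knob, so a tool gets at the knob only leaning about 35 to 50 degrees from vertical, coming down and inwards from the front
- body_end (a point): Lower end of the fixed aluminium regulator body (diameter 38) that hangs from the shelf, on the axis, 165 above the table; below it a steel spindle of diameter 16 runs down to the knob
- dial_face (a point): Centre of the white dial (diameter 92) on top of the shelf, on the knob's axis, 263 above the table. A fixed clear cover (top 284 above the table) lies over it, so the pointer is turned only by the knob below. Behind it a fixed aluminium block with two brass ports, 316 high above the table
- knob_mid (a point): Middle of the yellow knob, a vertical cylinder of diameter 40, height 30 that can be gripped at any angle round it: 75 above the table when down (unlocked, as at the start), 83 when pushed home
- dial (a joint): Angle of knob and pointer, rad; grows anticlockwise seen from above, 0 when the pointer points along the stand's x. Stops at -1.7 and 2.0; about 0.12 N m friction, stays where left. Starts at -1.3 to -0.8, the marker lies at 0.7 to 1.3: turn 1.5 to 2.6 rad anticlockwise seen from above, for most grippers in more than one grasp. Turn it while it is down
- lock (a joint): Height of knob and spindle in m: 0 down (unlocked), 0.008 fully up against its stop (locked). About 6 N of friction holds it where it is left; the pointer rises with it
- pointer_tip (a point): Tip of the red pointer on the dial, 36 from the axis, 267 above the table (275 when locked). The pointer is fixed to the knob
- marker_tip (a point): Inner end of the green marker on the dial's rim, 36 from the axis, 267 above the table: the pointer's tip must stand here, seen from above
- marker: Green marker tab (22 long, 10 wide, 10 high) fixed on the rim of the dial; origin on the dial's axis at the shelf's top, x points from the axis to the tab, z up
- fitting_a: Bystander: loose brass hose fitting, diameter 30, 55 tall, upright on the table; origin at its foot
- fitting_b: Bystander: loose steel hose fitting, diameter 30, 55 tall, upright on the table; origin at its foot
- ferrule: Bystander: loose steel ring, diameter 36, 35 tall, on the table; origin at its foot
- oil: Bystander: white oil bottle with red cap, diameter 52, 130 tall, on the table; origin at its foot
- wrench: Bystander: steel wrench lying on the table
- plug: Bystander: brass plug, diameter 32, 30 tall, on the stand's base plate under the shelf, to the right of the knob and behind it; origin at its foot
- paste: Bystander: orange jar with black lid, diameter 44, 55 tall, on the shelf to the left of the dial and behind it; origin at its foot

How it is judged:
By the outcome, as a careful person would: the job done as asked, in the order asked, and still so for the second after the job is handed in, with the robot touching nothing.
It also fails if it takes over 61 s, if anything falls off the work surface, if the arm or the gripper's body presses on something with over 40 N, if the wrist force passes 120 N, or if a joint passes its speed limit or range.

### The arm

A 6-joint arm with a two-finger parallel gripper is mounted at the origin on the work surface. World frame = base frame: x ahead of the robot, y to its left, z up, the work surface at z = 0. Lengths are in m, angles in degrees, forces in N, time in s.
With the tool pointing down it reaches from about 0.375 to 0.9 m from the base axis. Payload 3.1 kg.
Tool frame: the origin (TCP) lies on the centre line of the jaws, within the pads' length; the fingertips stand 25 mm ahead of it and the grasp point (between the pads) lies 6 mm ahead of it; z points along the fingers, y is the line along which they close (so a half turn about z gives the same grasp; the last joint's range is limited). The gripper opens to 87 mm and grips with 3 to 60 N. Pads are 19 mm wide; open, the fingers measure 117 mm over their backs; the gripper's body (75 mm by 190 mm) begins 51 mm behind the grasp point.
Start: joints at [-74.513, 30.224, 82.088, -0, 67.689, -10.227], TCP at [0.271, -0.563, 0.248] pointing down, gripper open.
Joint ranges: [-176.69, 176.69], [-43.24, 126.21], [12.49, 139.97], [-82, 262], [0, 151.66], [-163.58, 163.58]. Speed limits (degrees/s): [159.86, 159.86, 180, 180, 180, 180].

### API

Orientations are given as a 3x3 rotation matrix whose columns are the frame's x, y, z axes.
In Python, from rig import * gives the robot as it stands.
- The arm moves only by the tool step_arm, never from a script. Its argument "steps" is a list of rows, each a list of 7 numbers: the shift along the tool's x, y, z normalised to -1 to 1, where 1 is 0.3 m, then the turn, a rotation vector about the tool's x, y, z normalised to -1 to 1, where 1 is 45 degrees, then the gripper's target within -1 to 1 (shut at 1, half-way at 0, fully open at -1). A call has 1 to 8 rows; each row is the pose to reach, as a shift and turn from the pose commanded when the call began, along the tool's axes at that moment; what a row does not reach only later rows make up. A row lasts 1/12 s, in which the tool goes at most 41.7 mm and 7.16 degrees, less where a joint would pass 70% of its speed; a pose out of reach is approached as far as the arm can. A call with a number of a shift or a turn outside -1 to 1 is refused whole. A call with a gripper value outside its range is refused whole. The fingers move at their own pace and stop on an object; the grip force is fixed at half the most. Time passes only in rows, so rows that repeat a pose let the fingers close. It gives the time, the measured TCP pose, the force, the opening and the grip force at its end, in the units of the state.
- read_state(): the state, without advancing time (a new reading comes with each control period).
- capture(name): name is "scene" or "top" or "wrist"; returns a dict with "image" (384x512x3 uint8, red, green, blue), "vertical_fov" (degrees; the focal length in pixels is half the picture's height over the tangent of half this angle, whatever the lens; pixels are square), "cx", "cy" (the principal point, pixels), "k1" (the pictures are not rectified: a ray, as slopes to the right and down, at radius r is drawn at 1 + k1 r^2 times it, then the intrinsics apply), "world_from_camera" (4x4, takes a point from camera to world coordinates); the wrist camera has in their place "T_tool_cam" (4x4, takes a point from camera to tool coordinates, whose origin is the TCP and whose axes are the flange's). Camera axes: x right, y down, z forward; pixel columns grow to the right and rows downward; lengths in m; the calibration is good to about 2 mm. A picture is of the moment at which its call begins: read the wrist's pose just before it. There is no depth.
- hand_in(): hands the job in; it is judged then, once.
The state is a dict: "time_s": time; "joint_positions": joint angles; "qvel": joint speeds; "tau": joint torques, N m; "position": TCP position; "tcp_rot": TCP orientation; "force": force on the tool from outside, world axes, zero at the start; "moment": the same for the moment, N m; "opening": opening from 0.0 (shut) to 1.0 (fully open); "grasp_force": force on a finger pad.
Only numpy, scipy, OpenCV 4.12 (cv2) and the standard library are available. Lean on these libraries where they do the work, as an engineer would, in place of code of your own. Each camera call takes 0.05 s, during which the arm holds its last target. There are 200 camera calls.

## Working session

There is one attempt and no reset: what is moved stays moved. The work goes in short steps, Python scripts to look and compute and a tool call to move; the robot and the scene stay as the last step left them, time stands still between calls to the robot, and variables do not carry over. Pictures are saved under pics/ and viewed, at most 10 in all, crops included, and the job is handed in when it is done.

Besides the shell and the picture viewer there is one more tool, called after "Call:" as name(argument=value, ...) on one line, values as JSON. step_arm: Moves the arm, as the interface text tells. Scaled input: -1 to 1 covers 0.3 m each way for a shift and 45 degrees each way for a turn. Its arguments: {"type":"object","properties":{"steps":{"type":"array"}},"required":["steps"]}

```bash
ls; mkdir -p pics; python3 - <<'E'
from rig import *
import cv2,numpy as np
s=read_state(); print({k:np.round(v,3).tolist() for k,v in s.items()})
ims=[]
for n in("scene","top"):
    c=capture(n); print(n,c["vertical_fov"],c["cx"],c["cy"],c["k1"],np.round(c["world_from_camera"],4).tolist())
    cv2.imwrite(f"pics/{n}0.png",c["image"][:,:,::-1])
E
```

```text
pics
{'time_s': 0.0, 'joint_positions': [-74.512, 30.28, 82.158, -0.001, 67.689, -10.225], 'qvel': [0.018, -0.049, -0.123, 0.054, 0.006, -0.024], 'tau': [0.001, -44.004, -17.659, 0.063, 0.058, -0.0], 'position': [0.271, -0.562, 0.247], 'tcp_rot': [[0.901, 0.434, -0.001], [0.434, -0.901, 0.002], [0.0, -0.002, -1.0]], 'force': [0.779, -0.287, -0.933], 'moment': [-0.008, 0.01, 0.007], 'grasp_force': 0.0, 'opening': 1.003}
scene 47.184231123446665 263.00734434328496 190.2470956995956 0.033159844327446966 [[0.9424, 0.3209, -0.0947, 0.66], [0.3346, -0.9029, 0.2699, -0.3357], [0.0011, -0.2861, -0.9582, 1.3292], [0.0, 0.0, 0.0, 1.0]]
top 49.14891873434673 256.177369899626 193.1891471279631 0.003775250045322094 [[0.0187, -0.9876, 0.1557, 0.3468], [-0.9998, -0.0177, 0.0078, 0.0055], [-0.005, -0.1558, -0.9878, 1.469], [0.0, 0.0, 0.0, 1.0]]
```

View pics/scene0.png

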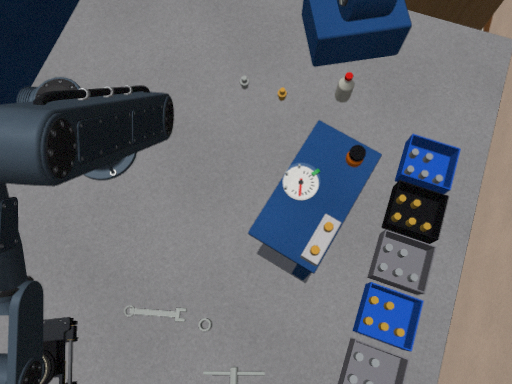

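View pics/top0.png

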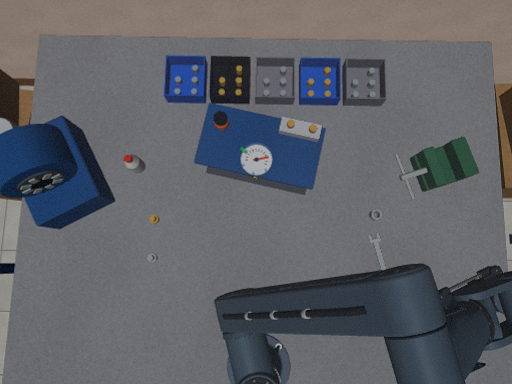

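The scene view shows the dial at about (301,183) with its red pointer down, and the green marker at (317,172). The top view shows the dial at about (256,160), the pointer to the right and the marker at (242,150). The oil bottle and fittings are well to the left, and the wrench and ferrule are front right.

```bash
cat > h.py <<'E'
from rig import *
import cv2,numpy as np
def cam(n):
    s=read_state(); c=capture(n)
    if n=="wrist":
        T=np.eye(4);T[:3,:3]=s["tcp_rot"];T[:3,3]=s["position"];c["W"]=T@np.array(c["T_tool_cam"])
    else: c["W"]=np.array(c["world_from_camera"])
    c["f"]=192/np.tan(np.radians(c["vertical_fov"]/2)); return c
def ray(c,uv):
    d=(np.array(uv,float)-[c["cx"],c["cy"]])/c["f"]; p=d.copy()
    for _ in range(20): p=d/(1+c["k1"]*(p@p))
    v=c["W"][:3,:3]@[p[0],p[1],1]; return c["W"][:3,3],v
def onz(c,uv,z):
    o,v=ray(c,uv); return o+v*(z-o[2])/v[2]
def px(c,P):
    q=np.linalg.inv(c["W"])@np.append(P,1); p=q[:2]/q[2]; return p*(1+c["k1"]*(p@p))*c["f"]+[c["cx"],c["cy"]]
def blob(m,lo=3,hi=1e9):
    n,l,st,ce=cv2.connectedComponentsWithStats(m.astype(np.uint8))
    return sorted([(int(st[i,4]),ce[i],l==i) for i in range(1,n) if lo<=st[i,4]<=hi],key=lambda t:-t[0])
def hsv(c): return cv2.cvtColor(c["image"],cv2.COLOR_RGB2HSV).astype(int)
E
python3 - <<'E'
from h import *
for n,box in(("top",(185,95,335,195)),("scene",(240,115,390,280))):
    c=cam(n);h=hsv(c);x0,y0,x1,y1=box
    R=np.zeros((384,512),bool);R[y0:y1,x0:x1]=1
    H,S,V=h[...,0],h[...,1],h[...,2]
    for nm,m in(("white",(S<50)&(V>190)),("red",((H<8)|(H>172))&(S>120)&(V>90)),("green",(H>40)&(H<85)&(S>100)),("blue",(H>100)&(H<120)&(S>150)&(V>70)),("yellow",(H>20)&(H<35)&(S>150))):
        for a,ce,b in blob(m&R)[:2]:
            print(n,nm,a,ce.round(1),onz(c,ce,.267).round(4))
            if nm=="blue" and a>300:
                ct=cv2.findContours(b.astype(np.uint8),0,2)[0][0]
                bx=cv2.boxPoints(cv2.minAreaRect(ct))
                ap=cv2.approxPolyDP(cv2.convexHull(ct),4,True)[:,0]
                print([(p.tolist(),onz(c,p,.26).round(3)[:2].tolist()) for p in ap])
E
```

```text
top red 11 [262.6 157.6] [ 0.6423 -0.002   0.267 ]
top green 22 [242.7 149.5] [0.666  0.0572 0.267 ]
top blue 5388 [257.2 146.1] [0.6768 0.0146 0.267 ]
[([209, 104], [0.807, 0.162]), ([323, 128], [0.738, -0.181]), ([311, 188], [0.556, -0.145]), ([195, 162], [0.627, 0.197])]
top blue 301 [317.3  99.5] [ 0.8241 -0.1631  0.267 ]
[([334, 95], [0.842, -0.215]), ([334, 104], [0.814, -0.214]), ([299, 103], [0.815, -0.109]), ([300, 95], [0.84, -0.112])]
top yellow 3 [255.  177.3] [0.583  0.0193 0.267 ]
scene white 746 [299.9 182.3] [0.6362 0.0148 0.267 ]
scene red 17 [299.6 190.2] [ 0.6421 -0.0055  0.267 ]
scene green 28 [315.8 171.5] [0.6653 0.0558 0.267 ]
scene blue 7403 [314.2 193.5] [ 0.6792 -0.0015  0.267 ]
[([320, 121], [0.633, 0.197]), ([380, 156], [0.809, 0.154]), ([313, 272], [0.736, -0.187]), ([249, 231], [0.557, -0.145])]
```

```bash
cat >> h.py <<'E'
from scipy.spatial.transform import Rotation as Ro
def rel(P,R,P0=None,R0=None):
    s=read_state(); P0=np.array(s["position"]) if P0 is None else P0; R0=np.array(s["tcp_rot"]) if R0 is None else R0
    return np.r_[R0.T@(P-P0)/.3, Ro.from_matrix(R0.T@R).as_rotvec(degrees=True)/45].round(3)
A=np.array([.638,.0155]); YAW=-12.2
def grasp(phi,lean,flip=1):  # phi: heading of approach about z rel. stand x (deg)
    t=np.radians(YAW+phi);a=np.radians(lean);X=np.array([np.cos(t),np.sin(t),0]);Z=np.array([0,0,1.])
    z=np.sin(a)*X-np.cos(a)*Z; y=flip*-np.cross(Z,X); return np.c_[np.cross(y,z),y,z]
E
python3 - <<'E'
from h import *
c=cam("wrist");print(np.round(c["T_tool_cam"],3).tolist(),c["vertical_fov"])
for f in(1,-1):
    R=grasp(0,0,f);P=np.array([*A,.5]);C=R@np.array(c["T_tool_cam"])[:3,3];print(f,C.round(3),rel(P-[C[0],C[1],0],R))
E
```

```text
[[-0.0, -0.958, -0.286, 0.079], [1.0, -0.0, -0.0, 0.0], [0.0, -0.286, 0.958, -0.137], [0.0, 0.0, 0.0, 1.0]] 62.37809096013882
1 [ 0.078 -0.017  0.137] [ 1.73e+00 -1.37e+00 -8.41e-01 -1.00e-03  0.00e+00  8.42e-01]
-1 [-0.078  0.017  0.137] [ 2.147e+00 -1.044e+00 -8.420e-01 -0.000e+00 -2.000e-03 -3.158e+00]
```

Call:
step_arm(steps=[[0, 0, -0.567, 0, 0, -0.79, -1], [0, 0, -0.567, 0, 0, -0.79, -1], [0, 0, -0.567, 0, 0, -0.79, -1], [0, 0, -0.567, 0, 0, -0.79, -1], [0, 0, -0.567, 0, 0, -0.79, -1]])

```text
time_s: 0.67
position: [0.2722, -0.566, 0.4276]
tcp_rot: [[0.475, 0.88, 0.005], [0.88, -0.475, -0.017], [-0.012, 0.012, -1.0]]
force: [0.2, -0.3, 0.9]
opening: 0.998
grasp_force: 0.0
```

Call:
step_arm(steps=[[0.737, -0.025, 0, 0, 0, -0.79, -1], [0.737, -0.025, 0, 0, 0, -0.79, -1], [0.737, -0.025, 0, 0, 0, -0.79, -1], [0.737, -0.025, 0, 0, 0, -0.79, -1], [0.737, -0.025, 0, 0, 0, -0.79, -1], [0.737, -0.025, 0, 0, 0, -0.79, -1]])

```text
time_s: 1.17
position: [0.3723, -0.3602, 0.4179]
tcp_rot: [[-0.126, 0.992, 0.001], [0.992, 0.126, 0.003], [0.003, 0.001, -1.0]]
force: [0.1, -0.7, -0.4]
opening: 0.999
grasp_force: 0.0
```

Call:
step_arm(steps=[[0.613, 0.408, 0, 0, 0, -0.79, -1], [0.613, 0.408, 0, 0, 0, -0.79, -1], [0.613, 0.408, 0, 0, 0, -0.79, -1], [0.613, 0.408, 0, 0, 0, -0.79, -1], [0.613, 0.408, 0, 0, 0, -0.79, -1], [0.613, 0.408, 0, 0, 0, -0.79, -1]])

```text
time_s: 1.67
position: [0.472, -0.1639, 0.4178]
tcp_rot: [[-0.679, 0.734, 0.001], [0.734, 0.679, 0.002], [0.001, 0.003, -1.0]]
force: [-1.0, -0.4, 0.2]
opening: 0.997
grasp_force: 0.0
```

Call:
step_arm(steps=[[0.263, 0.688, 0, 0, 0, -0.79, -1], [0.263, 0.688, 0, 0, 0, -0.79, -1], [0.263, 0.688, 0, 0, 0, -0.79, -1], [0.263, 0.688, 0, 0, 0, -0.79, -1], [0.263, 0.688, 0, 0, 0, -0.79, -1], [0.263, 0.688, 0, 0, 0, -0.79, -1], [0.263, 0.688, 0, 0, 0, -0.79, -1], [0.263, 0.688, 0, 0, 0, -0.79, -1]])

```text
time_s: 2.33
position: [0.5699, 0.0289, 0.4172]
tcp_rot: [[-0.978, 0.21, -0.001], [0.21, 0.978, -0.001], [0.001, -0.001, -1.0]]
force: [-0.6, -0.2, -0.8]
opening: 1.001
grasp_force: 0.0
```

```bash
cat >> h.py <<'E'
def dial(c,zp=.267):
    """centre on cover-free white face, pointer & marker angles (deg, stand frame)"""
    h=hsv(c);H,S,V=h[...,0],h[...,1],h[...,2]
    g=blob((H>40)&(H<85)&(S>100)&(V>50),8); r=blob(((H<8)|(H>172))&(S>120)&(V>80),8)
    return g,r
E
python3 - <<'E'
from h import *
s=read_state();print(s["time_s"],np.round(s["position"],3),np.round(s["joint_positions"],1))
c=cam("wrist");cv2.imwrite("pics/w1.png",c["image"][:,:,::-1])
g,r=dial(c)
for a,ce,m in g[:3]+r[:3]: print(a,ce.round(1),onz(c,ce,.267).round(4))
E
```

```text
2.3333 [0.57  0.029 0.417] [ -8.3  17.4  76.1  -0.1  86.6 -86.2]
109 [299.6 265.7] [0.6616 0.0562 0.267 ]
147 [239.8 260.8] [ 0.6433 -0.002   0.267 ]
21 [265.3 249.8] [0.6366 0.0257 0.267 ]
```

View pics/w1.png

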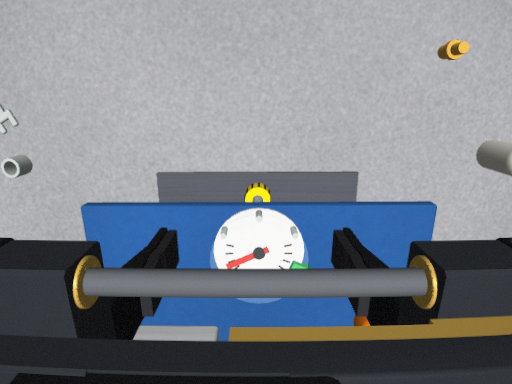

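The wrist view shows the dial centred at about (258,252). The pointer tip is near (230,265), and the marker at (300,266) is half hidden by the gripper bar. I'll shift forward to see it clear of the bar.

Call:
step_arm(steps=[[-0.22, 0, 0, 0, 0, 0, -1], [-0.22, 0, 0, 0, 0, 0, -1], [-0.22, 0, 0, 0, 0, 0, -1], [-0.22, 0, 0, 0, 0, 0, -1], [-0.22, 0, 0, 0, 0, 0, -1]])

```text
time_s: 2.8
position: [0.6335, 0.0136, 0.4175]
tcp_rot: [[-0.977, 0.212, -0.002], [0.212, 0.977, -0.0], [0.001, -0.0, -1.0]]
force: [0.5, 0.4, 0.7]
opening: 1.002
grasp_force: 0.0
```

```bash
cat >> h.py <<'E'
def angles(c,dz=0,show=None):
    h=hsv(c);H,S,V=h[...,0],h[...,1],h[...,2]
    w=blob((S<60)&(V>170),300)
    ctr=px(c,[*A,.263]); w=[b for b in w if abs(b[1]-ctr).max()<60]
    m=w[0][2]; ct=max(cv2.findContours(m.astype(np.uint8),0,2)[0],key=len)[:,0]
    P=np.array([onz(c,p,.263)[:2] for p in cv2.convexHull(ct)[:,0]])
    (cx,cy),r=cv2.minEnclosingCircle(P.astype(np.float32)); C=np.array([cx,cy])
    g,rd=dial(c); near=lambda L:[b for b in L if np.linalg.norm(onz(c,b[1],.267)[:2]-C)<.075]
    G=near(g)[0]; rm=np.zeros((384,512),bool)
    for b in near(rd): rm|=b[2]
    pts=np.array([onz(c,(u,v),.267+dz)[:2] for v,u in np.argwhere(rm)])-C
    gp=np.array([onz(c,(u,v),.268)[:2] for v,u in np.argwhere(G[2])])-C
    d=np.linalg.norm(pts,axis=1); far=pts[d>.02].mean(0)
    e=np.linalg.svd(pts-pts.mean(0))[2][0]; e*=np.sign(e@far)
    an=lambda v:(np.degrees(np.arctan2(v[1],v[0]))-YAW)
    tip=pts[d>np.percentile(d,90)].mean(0)
    print("C",C.round(4),"r",round(r,4),"far",an(far).round(1),"pca",an(e).round(1),"tip",an(tip).round(1),d.max().round(3),"marker",an(gp.mean(0)).round(1),np.linalg.norm(gp.mean(0)).round(3),len(gp))
    return C
E
python3 - <<'E'
from h import *
c=cam("wrist");cv2.imwrite("pics/w2.png",c["image"][:,:,::-1])
angles(c)
for z in(.245,):
  h=hsv(c);H,S,V=h[...,0],h[...,1],h[...,2]
  for b in blob((H>100)&(H<120)&(S>150)&(V>70),500):
    q=np.argwhere(b[2]);print(b[0],b[1],q.min(0),q.max(0))
    # front edge of shelf: topmost blue pixel per column
    cols=[u for u in range(100,420,8) if b[2][:,u].any()]
    E=np.array([onz(c,(u,np.argmax(b[2][:,u])),.26)[:2] for u in cols]);k=np.polyfit(E[:,1],E[:,0],1);print("front edge yaw",-np.degrees(np.arctan(k[0])),"axis x-dist",(A[0]-np.polyval(k,A[1]))*np.cos(np.arctan(k[0])))
E
```

```text
C [0.6385 0.0184] r 0.0465 far -65.2 pca -64.8 tip -65.0 0.035 marker 67.1 0.047 248
33877 [257.8956224  197.79711899] [137  73] [268 447]
front edge yaw -11.918804771739755 axis x-dist 0.04844663835261177
1702 [284.96768508 303.94947121] [297 219] [310 353]
front edge yaw -12.531255024688377 axis x-dist -0.12345464417684576
```

View pics/w2.png

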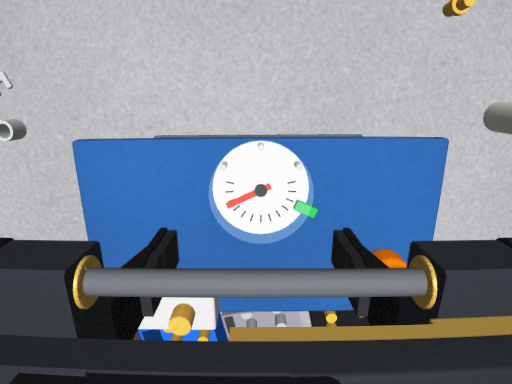

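The wrist view is clear now: hub (261,190), pointer tip (228,205), marker (306,209). The pointer stands at -65° and the marker at +67°, so the turn is about 132° anticlockwise. I'll do it in three grasps, coming in from the front with the tool leaning 49°.

```bash
sed -i 's/^A=.*/A=np.array([.6382,.0175]); YAW=-12.1/' h.py; cat >> h.py <<'E'
def pose(phi,lean,u,z):
    R=grasp(phi,lean,-1); t=np.radians(YAW+phi); return np.array([A[0]-u*np.cos(t),A[1]-u*np.sin(t),z]),R
E
python3 - <<'E'
from h import *
W=[pose(-22,0,.12,.36),pose(-22,25,.11,.25),pose(-22,49,.10,.161),pose(-22,49,.0083,.0812)]
P0=R0=None
for P,R in W: print(P.round(3),rel(P,R,P0,R0).tolist()); P0,R0=P,R
E
```

```text
[0.539 0.085 0.36 ] [0.358, 0.164, 0.193, -0.0, -0.001, 0.487]
[0.547 0.079 0.25 ] [-0.033, -0.0, 0.367, -0.0, -0.556, 0.0]
[0.555 0.074 0.161] [0.095, 0.0, 0.283, 0.0, -0.533, -0.0]
[0.631 0.022 0.081] [0.0, 0.0, 0.405, 0.0, 0.0, 0.0]
```

Call:
step_arm(steps=[[0.358, 0.164, 0, 0, 0, 0.487, -1], [0.358, 0.164, 0, 0, 0, 0.487, -1], [0.358, 0.164, 0.193, 0, 0, 0.487, -1], [0.358, 0.164, 0.193, 0, 0, 0.487, -1], [0.358, 0.164, 0.193, 0, 0, 0.487, -1], [0.358, 0.164, 0.193, 0, 0, 0.487, -1]])

```text
time_s: 3.35
position: [0.5386, 0.0858, 0.3601]
tcp_rot: [[-0.83, 0.558, -0.001], [0.558, 0.83, -0.0], [0.001, -0.001, -1.0]]
force: [1.5, -0.8, 0.9]
opening: 1.0
grasp_force: 0.0
```

Call:
step_arm(steps=[[-0.01, 0, 0.12, 0, -0.19, 0, -1], [-0.02, 0, 0.24, 0, -0.37, 0, -1], [-0.033, 0, 0.367, 0, -0.556, 0, -1], [-0.033, 0, 0.367, 0, -0.556, 0, -1], [-0.033, 0, 0.367, 0, -0.556, 0, -1], [-0.033, 0, 0.367, 0, -0.556, 0, -1]])

```text
time_s: 3.85
position: [0.5486, 0.0802, 0.2502]
tcp_rot: [[-0.752, 0.558, 0.35], [0.506, 0.83, -0.236], [-0.422, -0.001, -0.907]]
force: [0.9, 0.5, 0.6]
opening: 0.999
grasp_force: 0.0
```

```bash
python3 - <<'E'
from h import *
s=read_state();print(s["time_s"],np.round(s["position"],3),np.round(s["joint_positions"],1),np.round(s["force"],1))
P,R=pose(-22,49,.10,.161);print(rel(P,R))
E
```

```text
3.85 [0.549 0.08  0.25 ] [  4.5  20.7 104.7 -25.6  37.4 -33.5] [0.9 0.5 0.6]
[ 0.097 -0.005  0.283  0.001 -0.534  0.004]
```

Call:
step_arm(steps=[[0.03, 0, 0.09, 0, -0.17, 0, -1], [0.06, 0, 0.19, 0, -0.35, 0, -1], [0.097, -0.005, 0.283, 0, -0.534, 0, -1], [0.097, -0.005, 0.283, 0, -0.534, 0, -1], [0.097, -0.005, 0.283, 0, -0.534, 0, -1], [0.097, -0.005, 0.283, 0, -0.534, 0, -1]])

```text
time_s: 4.35
position: [0.5726, 0.0884, 0.1894]
tcp_rot: [[-0.587, 0.595, 0.548], [0.409, 0.803, -0.434], [-0.699, -0.031, -0.715]]
force: [17.9, -0.8, 14.6]
opening: 1.004
grasp_force: 0.0
```

```bash
python3 - <<'E'
from h import *
s=read_state();print(s["time_s"],np.round(s["position"],3),np.round(s["joint_positions"],1),np.round(s["force"],1))
P,R=pose(-22,49,.0083,.0812);print(rel(P,R))
c=cam("wrist");cv2.imwrite("pics/w3.png",c["image"][:,:,::-1])
h=hsv(c)
for a,ce,b in blob((h[...,0]>20)&(h[...,0]<35)&(h[...,1]>150)&(h[...,2]>100),50)[:3]: print(a,ce)
print(px(c,[*A,.075]),px(c,[*A,.09]))
E
```

```text
4.35 [0.573 0.088 0.189] [ 12.9  32.1 111.2 -82.   33.4  29.7] [17.9 -0.8 14.6]
[ 0.047 -0.049  0.461 -0.067 -0.104 -0.009]
2588 [379.66267388 330.50386399]
1402 [238.86661912 172.06134094]
319 [189.50470219 180.44827586]
[238.51820149 173.83502883] [237.59391675 187.88972201]
```

View pics/w3.png

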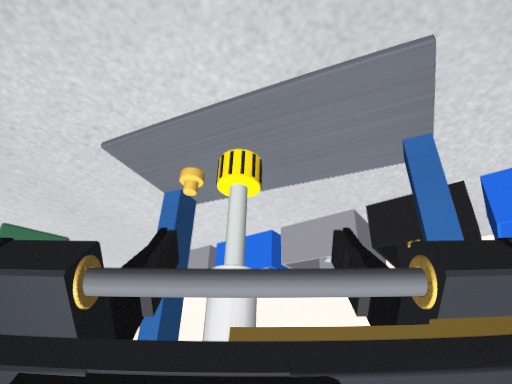

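The wrist view shows the knob at (239,172), where my estimate of the axis projects (238,174), so that agrees. Joint 4 has stopped at its -82° limit, so this side of the approach is out of reach. I'll fit the kinematics to find a heading range the arm can reach.

```bash
cat > kin.py <<'E'
from h import *
from scipy.optimize import least_squares
LO=np.array([-176.69,-43.24,12.49,-82,0,-163.58]);HI=np.array([176.69,126.21,139.97,262,151.66,163.58])
def rots(q):
    e=lambda a,x:Ro.from_euler(a,x,degrees=True).as_matrix()
    A1=e('z',q[0]);A2=A1@e('y',q[1]);A3=A1@e('y',q[1]+q[2]);R=A3@e('z',q[3])@e('y',q[4])@e('z',q[5]+90)
    return A1,A2,A3,R
def mat(q):
    A1,A2,A3,R=rots(q); return np.c_[A1,A2[:,[0,2]],A3[:,[0,2]],R[:,2]]
S=[([-74.513,30.224,82.088,0,67.689,-10.227],[.271,-.563,.248]),([-8.3,17.4,76.1,-.1,86.6,-86.2],[.5699,.0289,.4172]),([4.5,20.7,104.7,-25.6,37.4,-33.5],[.5486,.0802,.2502]),([12.9,32.1,111.2,-82,33.4,29.7],[.5726,.0884,.1894])]
def fit():
    M=np.vstack([mat(q) for q,_ in S]);b=np.hstack([p for _,p in S])
    lam=.003; x=np.linalg.solve(M.T@M+lam**2*np.eye(8),M.T@b); return x,(M@x-b)
K,res=fit()
def fk(q): return mat(q)@K,rots(q)[3]
def ik(P,R,q0):
    f=lambda q:np.r_[(fk(q)[0]-P)*100,Ro.from_matrix(fk(q)[1].T@R).as_rotvec()*20]
    r=least_squares(f,np.clip(q0,LO+.1,HI-.1),bounds=(LO,HI)); return r.x,r.cost
E
python3 - <<'E'
from kin import *
print(K.round(3),res.round(4))
s=read_state();print(np.abs(rots(s["joint_positions"])[3]-s["tcp_rot"]).max(),np.round(s["force"],1),np.round(s["qvel"],1))
for lean in(38,44,50):
  for phi in range(-40,41,10):
    P,R=pose(phi,lean,.011*np.sin(np.radians(lean)),.074+.011*np.cos(np.radians(lean)))
    o=[]
    for q0 in([0,50,100,0,30,-90],[0,50,100,90,30,0],[0,50,100,180,30,90],[0,50,100,180,30,-90]):
        q,c=ik(P,R,q0)
        if c<1e-3 and not any(np.allclose(q,w,atol=2) for w in o): o.append(q.round(0))
    print(lean,phi,[w.tolist() for w in o])
E
```

```text
[ 0.001  0.111  0.274 -0.001  0.588  0.114  0.392  0.28 ] [ 0.0002 -0.0002 -0.0002 -0.0004 -0.0004  0.0001  0.0003  0.0005 -0.0001
 -0.0002 -0.0002  0.0002]
3.8163916471489756e-16 [ 0.2  2.6 -1.8] [ -2.   -2.4   0.6   0.8  -3.  -24.2]
38 -40 [[5.0, 45.0, 101.0, -72.0, 33.0, 30.0]]
38 -30 []
38 -20 [[0.0, 43.0, 109.0, 255.0, 20.0, 42.0]]
38 -10 [[-3.0, 43.0, 111.0, 228.0, 16.0, 59.0]]
38 0 [[-7.0, 43.0, 113.0, 193.0, 14.0, 81.0]]
38 10 [[-11.0, 42.0, 114.0, 159.0, 15.0, 103.0]]
38 20 [[-15.0, 42.0, 114.0, 131.0, 18.0, 119.0]]
38 30 [[-18.0, 43.0, 113.0, 109.0, 23.0, 129.0]]
38 40 [[-21.0, 43.0, 111.0, 92.0, 28.0, 136.0]]
44 -40 []
44 -30 [[5.0, 46.0, 107.0, 260.0, 31.0, 50.0]]
44 -20 [[2.0, 45.0, 111.0, 238.0, 27.0, 61.0]]
44 -10 [[-2.0, 45.0, 114.0, 213.0, 25.0, 74.0]]
44 0 [[-7.0, 45.0, 117.0, 189.0, 26.0, 86.0]]
44 10 [[-11.0, 45.0, 118.0, 166.0, 27.0, 96.0]]
44 20 [[-16.0, 45.0, 118.0, 144.0, 29.0, 105.0]]
44 30 [[-20.0, 45.0, 116.0, 124.0, 31.0, 113.0]]
44 40 [[-23.0, 45.0, 114.0, 105.0, 34.0, 120.0]]
50 -40 []
50 -30 [[7.0, 48.0, 108.0, 250.0, 38.0, 61.0]]
50 -20 [[3.0, 48.0, 113.0, 229.0, 36.0, 71.0]]
50 -10 [[-1.0, 48.0, 117.0, 208.0, 36.0, 81.0]]
50 0 [[-6.0, 48.0, 120.0, 187.0, 38.0, 88.0]]
50 10 [[-12.0, 48.0, 121.0, 168.0, 39.0, 93.0]]
50 20 [[-17.0, 48.0, 121.0, 150.0, 40.0, 98.0]]
50 30 [[-22.0, 48.0, 119.0, 131.0, 41.0, 103.0]]
50 40 [[-25.0, 48.0, 116.0, 113.0, 42.0, 110.0]]
```

```bash
python3 - <<'E'
from kin import *
s=read_state();q=np.array(s["joint_positions"])
def L(a,b,n):return [tuple(np.add(a,(np.subtract(b,a))*t)) for t in np.linspace(0,1,n)]
for ph in(20,28,35):
  q=np.array(s["joint_positions"]);print("phi",ph)
  for p in [(-22,25,.11,.25),(-22,0,.13,.36),(0,0,.15,.38)]+L((ph,0,.16,.38),(ph,50,.15,.2),7)+L((ph,50,.15,.2),(ph,50,.0084,.0811),4)[1:]+L((ph,50,.0084,.0811),(-20,50,.0084,.0811),4)[1:]:
    q2,c=ik(*pose(*p),q);print(np.round(p,2).tolist(),q2.round(0).tolist(),round(c,4),np.abs(q2-q).max().round(0));q=q2
E
```

```text
phi 20
[-22.0, 25.0, 0.11, 0.25] [4.0, 21.0, 105.0, -26.0, 37.0, -33.0] 0.0 63.0
[-22.0, 0.0, 0.13, 0.36] [-2.0, 17.0, 86.0, 0.0, 77.0, -58.0] 0.0 40.0
[0.0, 0.0, 0.15, 0.38] [-7.0, 12.0, 90.0, 0.0, 79.0, -85.0] 0.0 27.0
[20.0, 0.0, 0.16, 0.38] [-14.0, 10.0, 91.0, -0.0, 78.0, -112.0] 0.0 27.0
[20.0, 8.33, 0.16, 0.35] [-16.0, 9.0, 99.0, 4.0, 65.0, -115.0] 0.0 13.0
[20.0, 16.67, 0.16, 0.32] [-18.0, 8.0, 107.0, 9.0, 51.0, -121.0] 0.0 14.0
[20.0, 25.0, 0.16, 0.29] [-21.0, 9.0, 115.0, 20.0, 36.0, -133.0] 0.0 15.0
[20.0, 33.33, 0.15, 0.26] [-24.0, 11.0, 123.0, 47.0, 23.0, -162.0] 0.0 29.0
[20.0, 41.67, 0.15, 0.23] [-21.0, 14.0, 124.0, 52.0, 16.0, -164.0] 5.3876 7.0
[20.0, 50.0, 0.15, 0.2] [-18.0, 17.0, 124.0, 55.0, 11.0, -164.0] 22.8671 5.0
[20.0, 50.0, 0.1, 0.16] [-14.0, 25.0, 119.0, 57.0, 8.0, -164.0] 25.7902 8.0
[20.0, 50.0, 0.06, 0.12] [-12.0, 33.0, 114.0, 59.0, 7.0, -164.0] 27.2836 7.0
[20.0, 50.0, 0.01, 0.08] [-10.0, 39.0, 108.0, 60.0, 6.0, -164.0] 27.3457 7.0
[6.67, 50.0, 0.01, 0.08] [-8.0, 40.0, 108.0, 71.0, 0.0, -164.0] 22.1164 11.0
[-6.67, 50.0, 0.01, 0.08] [-9.0, 40.0, 108.0, 76
[... 1832 characters left out ...]

[35.0, 33.33, 0.15, 0.26] [-29.0, 13.0, 115.0, 34.0, 37.0, -164.0] 2.9316 8.0
[35.0, 41.67, 0.15, 0.23] [-27.0, 16.0, 117.0, 38.0, 31.0, -164.0] 15.2092 6.0
[35.0, 50.0, 0.15, 0.2] [-25.0, 18.0, 118.0, 41.0, 26.0, -164.0] 38.0074 5.0
[35.0, 50.0, 0.1, 0.16] [-20.0, 26.0, 114.0, 43.0, 22.0, -164.0] 38.4147 7.0
[35.0, 50.0, 0.06, 0.12] [-16.0, 33.0, 110.0, 45.0, 19.0, -164.0] 38.1984 7.0
[35.0, 50.0, 0.01, 0.08] [-13.0, 39.0, 105.0, 47.0, 17.0, -164.0] 37.0827 6.0
[16.67, 50.0, 0.01, 0.08] [-9.0, 39.0, 108.0, 63.0, 3.0, -164.0] 25.6727 16.0
[-1.67, 50.0, 0.01, 0.08] [-8.0, 40.0, 108.0, 78.0, 0.0, -164.0] 22.6524 14.0
[-20.0, 50.0, 0.01, 0.08] [-9.0, 40.0, 109.0, 83.0, 0.0, -155.0] 35.6946 8.0
```

```bash
python3 - <<'E'
from kin import *
s=read_state();q=np.array(s["joint_positions"])
q1,_=ik(*pose(-22,25,.11,.25),q); q2,_=ik(*pose(-22,0,.15,.42),q1); print(q1.round(0),q2.round(0))
for p in[(20,50,.0084,.0811),(20,50,.10,.158),(20,50,.16,.2085),(20,50,.2,.24),(20,50,.2,.42),(20,50,.15,.42),(10,50,.16,.2085),(10,50,.2,.42),(10,40,.2,.42)]:
  r,c=ik(*pose(*p),[-17,48,121,150,40,98]);print(p,r.round(0).tolist(),round(c,4))
E
```

```text
[  4.  21. 105. -26.  37. -33.] [ -1.  13.  82.   0.  85. -57.]
(20, 50, 0.0084, 0.0811) [-17.0, 48.0, 121.0, 150.0, 40.0, 98.0] 0.0
(20, 50, 0.1, 0.158) [-24.0, 37.0, 133.0, 142.0, 42.0, 98.0] 0.0
(20, 50, 0.16, 0.2085) [-32.0, 27.0, 140.0, 132.0, 41.0, 102.0] 0.0
(20, 50, 0.2, 0.24) [-37.0, 17.0, 140.0, 111.0, 34.0, 121.0] 0.6265
(20, 50, 0.2, 0.42) [-45.0, -10.0, 131.0, 74.0, 45.0, 164.0] 5.6398
(20, 50, 0.15, 0.42) [-34.0, -4.0, 126.0, 81.0, 35.0, 164.0] 5.8768
(10, 50, 0.16, 0.2085) [-18.0, 27.0, 140.0, 160.0, 37.0, 96.0] 0.0154
(10, 50, 0.2, 0.42) [-19.0, -9.0, 132.0, 97.0, 12.0, 164.0] 7.1659
(10, 40, 0.2, 0.42) [-13.0, -7.0, 131.0, 99.0, 4.0, 164.0] 23.0698
```

```bash
python3 - <<'E'
from kin import *
for z in(.42,.34,.27,.21):
 for lean in(50,60):
  for phi in(20,35,50,65):
   for u in(.13,.16):
    r,c=ik(*pose(phi,lean,u,z),[-30,20,125,120,40,110])
    if c<1e-3: print(z,lean,phi,u,r.round(0).tolist())
E
```

```text
0.42 50 65 0.13 [-44.0, 16.0, 94.0, 50.0, 82.0, 161.0]
0.42 50 65 0.16 [-47.0, 15.0, 94.0, 49.0, 85.0, 158.0]
0.42 60 35 0.13 [-44.0, 3.0, 119.0, 73.0, 56.0, 160.0]
0.42 60 35 0.16 [-49.0, 1.0, 121.0, 71.0, 61.0, 158.0]
0.42 60 50 0.13 [-48.0, 10.0, 109.0, 65.0, 72.0, 156.0]
0.42 60 50 0.16 [-52.0, 9.0, 111.0, 63.0, 75.0, 154.0]
0.42 60 65 0.13 [-47.0, 18.0, 98.0, 59.0, 85.0, 153.0]
0.42 60 65 0.16 [-50.0, 18.0, 98.0, 58.0, 88.0, 151.0]
0.34 50 35 0.13 [-39.0, 9.0, 120.0, 68.0, 47.0, 160.0]
0.34 50 35 0.16 [-44.0, 7.0, 123.0, 67.0, 50.0, 158.0]
0.34 50 50 0.13 [-43.0, 15.0, 111.0, 59.0, 62.0, 155.0]
0.34 50 50 0.16 [-48.0, 14.0, 113.0, 58.0, 65.0, 153.0]
0.34 50 65 0.13 [-44.0, 21.0, 100.0, 52.0, 75.0, 151.0]
0.34 50 65 0.16 [-47.0, 21.0, 100.0, 51.0, 77.0, 149.0]
0.34 60 20 0.13 [-31.0, 9.0, 132.0, 110.0, 36.0, 133.0]
0.34 60 20 0.16 [-36.0, 6.0, 136.0, 107.0, 39.0, 133.0]
0.34 60 35 0.13 [-44.0, 12.0, 126.0, 85.0, 53.0, 140.0]
0.34 60 35 0.16 [-49.0, 11.0, 128.0, 81.0, 56.0, 138.0]
0.34 60 50 0.13 [-48.0, 18.0, 115.0, 70.0, 67.0, 142.0]
0.34 60 50 0.16 [-52.0, 17.0, 117.0, 68.0, 70
[... 1052 characters left out ...]
 140.0, 131.0, 41.0, 103.0]
0.21 50 35 0.13 [-39.0, 28.0, 129.0, 97.0, 43.0, 121.0]
0.21 50 35 0.16 [-44.0, 27.0, 132.0, 95.0, 45.0, 117.0]
0.21 50 50 0.13 [-43.0, 30.0, 119.0, 73.0, 53.0, 130.0]
0.21 50 50 0.16 [-48.0, 29.0, 120.0, 70.0, 54.0, 128.0]
0.21 50 65 0.13 [-44.0, 34.0, 107.0, 58.0, 64.0, 135.0]
0.21 50 65 0.16 [-47.0, 33.0, 107.0, 56.0, 66.0, 134.0]
0.21 60 35 0.13 [-44.0, 35.0, 134.0, 107.0, 56.0, 103.0]
0.21 60 35 0.16 [-49.0, 35.0, 137.0, 103.0, 58.0, 99.0]
0.21 60 50 0.13 [-48.0, 35.0, 122.0, 81.0, 61.0, 117.0]
0.21 60 50 0.16 [-52.0, 35.0, 123.0, 78.0, 62.0, 115.0]
0.21 60 65 0.13 [-47.0, 38.0, 108.0, 65.0, 71.0, 126.0]
0.21 60 65 0.16 [-50.0, 38.0, 108.0, 62.0, 72.0, 125.0]
```

```bash
python3 - <<'E'
from kin import *
s=read_state();q=np.array(s["joint_positions"])
P0,R0=np.array(s["position"]),np.array(s["tcp_rot"])
def go(P,R,n=""):
    global P0,R0; print(n,P.round(3),rel(P,R,P0,R0).tolist()); P0,R0=P,R
go(*pose(-22,25,.11,.25),"W1"); q1,_=ik(P0,R0,q); go(*pose(-22,0,.15,.42),"W0"); q2,_=ik(P0,R0,q1)
qs,c=ik(*pose(50,58,.16,.42),[-52,9,111,63,75,154]);print(qs.round(0),c)
for t in np.linspace(0,1,7)[1:]:
    Q=q2+(qs-q2)*t; go(*fk(Q),f"{t:.2f} tipz {(fk(Q)[0]+.025*fk(Q)[1][:,2])[2]:.3f}")
q=qs
for p in[(42,50,.16,.32),(34,50,.16,.25),(26,50,.15,.2001),(26,50,.0084,.0811)]:
    q,c=ik(*pose(*p),q);go(*pose(*p),str(p)+str(q.round(0))+f"{c:.4f}")
E
```

```text
W1 [0.547 0.079 0.25 ] [-0.118, -0.091, -0.176, -0.057, 0.421, -0.033]
W0 [0.514 0.102 0.42 ] [-0.119, 0.0, -0.57, 0.0, 0.556, -0.0]
[-51.   9. 110.  62.  75. 156.] 1.8238819848328676e-28
0.17 tipz 0.376 [0.504 0.079 0.4  ] [-0.014, -0.081, 0.065, -0.123, 0.203, 1.002]
0.33 tipz 0.367 [0.499 0.059 0.39 ] [-0.069, -0.03, 0.021, -0.019, 0.239, 1.017]
0.50 tipz 0.367 [0.499 0.036 0.389] [-0.058, 0.044, -0.022, 0.096, 0.229, 1.027]
0.67 tipz 0.375 [0.504 0.007 0.395] [0.012, 0.078, -0.061, 0.203, 0.165, 1.03]
0.83 tipz 0.389 [ 0.51  -0.032  0.406] [0.088, 0.036, -0.095, 0.275, 0.046, 1.028]
1.00 tipz 0.407 [ 0.512 -0.081  0.42 ] [0.103, -0.06, -0.123, 0.276, -0.109, 1.021]
(42, 50, 0.16, 0.32)[-47.  12. 120.  65.  56. 151.]0.0000 [ 0.499 -0.062  0.32 ] [0.28, 0.074, 0.181, 0.144, 0.177, 0.105]
(34, 50, 0.16, 0.25)[-43.  20. 130.  87.  44. 130.]0.0000 [ 0.49  -0.042  0.25 ] [0.175, 0.074, 0.154, 0.136, 0.0, 0.114]
(26, 50, 0.15, 0.2001)[-36.  29. 137. 119.  42. 106.]0.0000 [ 0.493 -0.019  0.2  ] [0.103, 0.07, 0.136, 0.136, 0.0, 0.114]
(26, 50, 0.0084, 0.0811)[-20.  48. 120. 138.  40. 101.]0.0000 [0.63  0.015 0.081] [0.0, -0.0, 0.617, 0.0, 0.0, 0.0]
```

```bash
python3 - <<'E'
from kin import *
print(rel(*pose(-22,25,.11,.25),*pose(-22,49,.10,.161)).tolist())
E
```

```text
[-0.202, -0.0, -0.22, -0.0, 0.533, 0.0]
```

Call:
step_arm(steps=[[-0.07, 0, -0.07, 0, 0.18, 0, -1], [-0.14, 0, -0.15, 0, 0.36, 0, -1], [-0.202, 0, -0.22, 0, 0.533, 0, -1], [-0.202, 0, -0.22, 0, 0.533, 0, -1], [-0.202, 0, -0.22, 0, 0.533, 0, -1], [-0.202, 0, -0.22, 0, 0.533, 0, -1]])

```text
time_s: 4.9
position: [0.5657, 0.0936, 0.2762]
tcp_rot: [[-0.754, 0.595, 0.277], [0.537, 0.802, -0.261], [-0.377, -0.048, -0.925]]
force: [-2.9, -2.5, -3.5]
opening: 0.996
grasp_force: 2.0
```

```bash
python3 - <<'E'
from kin import *
s=read_state();print(np.round(s["position"],3),np.round(s["joint_positions"],1),np.round(s["force"],1))
print(rel(*pose(-22,0,.15,.42)))
E
```

```text
[0.566 0.094 0.276] [  6.4  21.3  97.1 -22.6  49.  -34.4] [-2.9 -2.5 -3.5]
[-0.037 -0.104 -0.498 -0.072  0.492 -0.043]
```

Call:
step_arm(steps=[[-0.037, -0.104, -0.498, -0.072, 0.492, -0.043, -1], [-0.037, -0.104, -0.498, -0.072, 0.492, -0.043, -1], [-0.037, -0.104, -0.498, -0.072, 0.492, -0.043, -1], [-0.037, -0.104, -0.498, -0.072, 0.492, -0.043, -1], [-0.037, -0.104, -0.498, -0.072, 0.492, -0.043, -1], [-0.037, -0.104, -0.498, -0.072, 0.492, -0.043, -1]])

```text
time_s: 5.4
position: [0.5183, 0.1011, 0.4244]
tcp_rot: [[-0.828, 0.56, 0.025], [0.561, 0.828, -0.002], [-0.022, 0.012, -1.0]]
force: [0.5, 0.5, -0.6]
opening: 0.999
grasp_force: 0.0
```

Call:
step_arm(steps=[[-0.014, -0.081, 0.065, -0.123, 0.203, 1, -1], [-0.014, -0.081, 0.065, -0.123, 0.203, 1, -1], [-0.014, -0.081, 0.065, -0.123, 0.203, 1, -1], [-0.014, -0.081, 0.065, -0.123, 0.203, 1, -1], [-0.014, -0.081, 0.065, -0.123, 0.203, 1, -1], [-0.014, -0.081, 0.065, -0.123, 0.203, 1, -1], [-0.014, -0.081, 0.065, -0.123, 0.203, 1, -1], [-0.014, -0.081, 0.065, -0.123, 0.203, 1, -1]])

```text
time_s: 6.07
position: [0.5058, 0.0789, 0.399]
tcp_rot: [[-0.188, 0.982, 0.006], [0.967, 0.184, 0.178], [0.173, 0.039, -0.984]]
force: [-0.9, 1.0, -0.3]
opening: 1.0
grasp_force: 0.0
```

Call:
step_arm(steps=[[-0.069, -0.03, 0.021, -0.019, 0.239, 1, -1], [-0.069, -0.03, 0.021, -0.019, 0.239, 1, -1], [-0.069, -0.03, 0.021, -0.019, 0.239, 1, -1], [-0.069, -0.03, 0.021, -0.019, 0.239, 1, -1], [-0.069, -0.03, 0.021, -0.019, 0.239, 1, -1], [-0.069, -0.03, 0.021, -0.019, 0.239, 1, -1], [-0.069, -0.03, 0.021, -0.019, 0.239, 1, -1], [-0.069, -0.03, 0.021, -0.019, 0.239, 1, -1]])

```text
time_s: 6.73
position: [0.5005, 0.0585, 0.3887]
tcp_rot: [[0.557, 0.829, 0.057], [0.767, -0.54, 0.346], [0.318, -0.149, -0.936]]
force: [-0.3, 0.3, 0.0]
opening: 0.995
grasp_force: 0.0
```

Call:
step_arm(steps=[[-0.058, 0.044, -0.022, 0.096, 0.229, 1, -1], [-0.058, 0.044, -0.022, 0.096, 0.229, 1, -1], [-0.058, 0.044, -0.022, 0.096, 0.229, 1, -1], [-0.058, 0.044, -0.022, 0.096, 0.229, 1, -1], [-0.058, 0.044, -0.022, 0.096, 0.229, 1, -1], [-0.058, 0.044, -0.022, 0.096, 0.229, 1, -1], [-0.058, 0.044, -0.022, 0.096, 0.229, 1, -1], [-0.058, 0.044, -0.022, 0.096, 0.229, 1, -1]])

```text
time_s: 7.4
position: [0.5011, 0.036, 0.3873]
tcp_rot: [[0.965, 0.205, 0.16], [0.104, -0.868, 0.485], [0.239, -0.451, -0.86]]
force: [-0.1, -0.0, -0.5]
opening: 1.004
grasp_force: 0.0
```

Call:
step_arm(steps=[[0.012, 0.078, -0.061, 0.203, 0.165, 1, -1], [0.012, 0.078, -0.061, 0.203, 0.165, 1, -1], [0.012, 0.078, -0.061, 0.203, 0.165, 1, -1], [0.012, 0.078, -0.061, 0.203, 0.165, 1, -1], [0.012, 0.078, -0.061, 0.203, 0.165, 1, -1], [0.012, 0.078, -0.061, 0.203, 0.165, 1, -1], [0.012, 0.078, -0.061, 0.203, 0.165, 1, -1], [0.012, 0.078, -0.061, 0.203, 0.165, 1, -1]])

```text
time_s: 8.07
position: [0.5062, 0.0074, 0.3933]
tcp_rot: [[0.813, -0.495, 0.307], [-0.572, -0.585, 0.575], [-0.105, -0.643, -0.759]]
force: [-0.7, -0.1, 0.2]
opening: 1.001
grasp_force: 0.0
```

```bash
python3 - <<'E'
from kin import *
s=read_state();print(s["time_s"],np.round(s["position"],3),np.round(s["joint_positions"],1),np.round(s["force"],1))
qs,c=ik(*pose(50,58,.16,.42),[-52,9,111,63,75,154]); q=np.array(s["joint_positions"])
P,R=s["position"],s["tcp_rot"]
P0,R0=np.array(P),np.array(R)
for t in(.5,1): 
    P,R=fk(q+(qs-q)*t);print(rel(P,R,P0,R0).tolist());P0,R0=P,R
E
```

```text
8.0667 [0.506 0.007 0.393] [-34.5  10.6 100.3  41.4  78.3  80.8] [-0.7 -0.1  0.2]
[0.083, 0.043, -0.1, 0.271, 0.066, 1.069]
[0.102, -0.054, -0.126, 0.28, -0.1, 1.063]
```

Call:
step_arm(steps=[[0.083, 0.043, -0.1, 0.27, 0.066, 1, -1], [0.083, 0.043, -0.1, 0.27, 0.066, 1, -1], [0.083, 0.043, -0.1, 0.27, 0.066, 1, -1], [0.083, 0.043, -0.1, 0.27, 0.066, 1, -1], [0.083, 0.043, -0.1, 0.27, 0.066, 1, -1], [0.083, 0.043, -0.1, 0.27, 0.066, 1, -1], [0.083, 0.043, -0.1, 0.27, 0.066, 1, -1], [0.083, 0.043, -0.1, 0.27, 0.066, 1, -1]])

```text
time_s: 8.73
position: [0.5107, -0.0315, 0.4051]
tcp_rot: [[0.236, -0.842, 0.486], [-0.8, 0.116, 0.589], [-0.552, -0.527, -0.646]]
force: [-0.2, -0.1, -0.1]
opening: 1.001
grasp_force: 0.0
```

Call:
step_arm(steps=[[0.102, -0.054, -0.126, 0.28, -0.1, 1, -1], [0.102, -0.054, -0.126, 0.28, -0.1, 1, -1], [0.102, -0.054, -0.126, 0.28, -0.1, 1, -1], [0.102, -0.054, -0.126, 0.28, -0.1, 1, -1], [0.102, -0.054, -0.126, 0.28, -0.1, 1, -1], [0.102, -0.054, -0.126, 0.28, -0.1, 1, -1], [0.102, -0.054, -0.126, 0.28, -0.1, 1, -1], [0.102, -0.054, -0.126, 0.28, -0.1, 1, -1]])

```text
time_s: 9.4
position: [0.5131, -0.08, 0.421]
tcp_rot: [[-0.343, -0.663, 0.665], [-0.395, 0.744, 0.538], [-0.852, -0.078, -0.517]]
force: [-1.0, -0.2, -0.9]
opening: 1.003
grasp_force: 0.0
```

```bash
python3 - <<'E'
from kin import *
s=read_state();print(s["time_s"],np.round(s["position"],3),np.round(s["joint_positions"],1),np.round(s["force"],1))
P0=R0=None
for p in[(42,50,.16,.32),(34,50,.16,.25),(26,50,.15,.2001)]:
    P,R=pose(*p);print(rel(P,R,P0,R0).tolist());P0,R0=P,R
E
```

```text
9.4 [ 0.513 -0.08   0.421] [-51.4   9.4 109.4  61.9  75.9 149.5] [-1.  -0.2 -0.9]
[0.279, 0.1, 0.176, 0.155, 0.204, 0.234]
[0.175, 0.074, 0.154, 0.136, 0.0, 0.114]
[0.103, 0.07, 0.136, 0.136, 0.0, 0.114]
```

Call:
step_arm(steps=[[0.28, 0.1, 0.176, 0.155, 0.204, 0.234, -1], [0.28, 0.1, 0.176, 0.155, 0.204, 0.234, -1], [0.28, 0.1, 0.176, 0.155, 0.204, 0.234, -1], [0.28, 0.1, 0.176, 0.155, 0.204, 0.234, -1], [0.28, 0.1, 0.176, 0.155, 0.204, 0.234, -1], [0.28, 0.1, 0.176, 0.155, 0.204, 0.234, -1]])

```text
time_s: 9.9
position: [0.5012, -0.0639, 0.3213]
tcp_rot: [[-0.556, -0.498, 0.666], [-0.321, 0.867, 0.381], [-0.767, -0.002, -0.642]]
force: [-0.4, -0.6, 0.5]
opening: 1.002
grasp_force: 0.0
```

Call:
step_arm(steps=[[0.175, 0.074, 0.154, 0.136, 0, 0.114, -1], [0.175, 0.074, 0.154, 0.136, 0, 0.114, -1], [0.175, 0.074, 0.154, 0.136, 0, 0.114, -1], [0.175, 0.074, 0.154, 0.136, 0, 0.114, -1], [0.175, 0.074, 0.154, 0.136, 0, 0.114, -1], [0.175, 0.074, 0.154, 0.136, 0, 0.114, -1]])

```text
time_s: 10.4
position: [0.4918, -0.0442, 0.2516]
tcp_rot: [[-0.595, -0.371, 0.713], [-0.239, 0.929, 0.283], [-0.768, -0.002, -0.641]]
force: [0.6, 0.7, 1.1]
opening: 0.999
grasp_force: 0.0
```

Call:
step_arm(steps=[[0.103, 0.07, 0.136, 0.136, 0, 0.114, -1], [0.103, 0.07, 0.136, 0.136, 0, 0.114, -1], [0.103, 0.07, 0.136, 0.136, 0, 0.114, -1], [0.103, 0.07, 0.136, 0.136, 0, 0.114, -1], [0.103, 0.07, 0.136, 0.136, 0, 0.114, -1], [0.103, 0.07, 0.136, 0.136, 0, 0.114, -1]])

```text
time_s: 10.9
position: [0.4942, -0.0193, 0.2016]
tcp_rot: [[-0.622, -0.239, 0.745], [-0.153, 0.971, 0.184], [-0.768, 0.0, -0.641]]
force: [0.8, 0.5, 0.3]
opening: 0.996
grasp_force: 0.0
```

```bash
python3 - <<'E'
from kin import *
s=read_state();print(s["time_s"],np.round(s["position"],3),np.round(s["joint_positions"],1),np.round(s["force"],1))
c=cam("wrist");cv2.imwrite("pics/w4.png",c["image"][:,:,::-1]);h=hsv(c)
for a,ce,b in blob((h[...,0]>22)&(h[...,0]<35)&(h[...,1]>150)&(h[...,2]>100),100)[:4]: q=np.argwhere(b);print(a,ce,q.min(0),q.max(0))
print(px(c,[*A,.075]),px(c,[*A,.09]),px(c,[*A,.165]))
for p in [(26,50,.15,.2001),(26,50,.06,.1245),(26,50,.0084,.0811),(-20,50,.0084,.0811)]: print(p,rel(*pose(*p)).tolist())
E
```

```text
10.9 [ 0.494 -0.019  0.202] [-36.2  28.9 136.6 118.3  41.9 106.8] [0.8 0.5 0.3]
950 [256.90421053 172.36210526] [153 239] [191 275]
136 [150.47794118 135.14705882] [131 139] [143 163]
[255.8776923  173.32911991] [255.90775223 186.05058047] [256.07053385 256.94008892]
(26, 50, 0.15, 0.2001) [0.007, 0.005, 0.0, -0.002, 0.004, -0.001]
(26, 50, 0.06, 0.1245) [0.008, 0.005, 0.392, -0.002, 0.004, -0.001]
(26, 50, 0.0084, 0.0811) [0.009, 0.006, 0.617, -0.002, 0.004, -0.001]
(-20, 50, 0.0084, 0.0811) [0.004, 0.026, 0.623, 0.782, 0.004, 0.655]
```

View pics/w4.png

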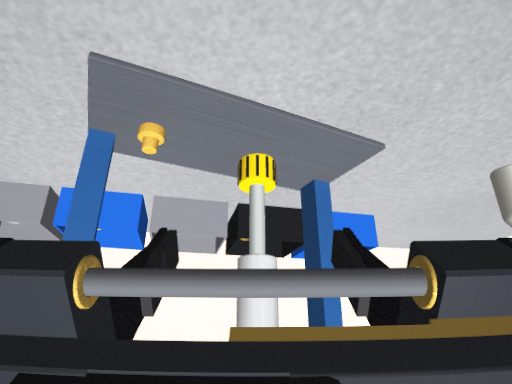

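The knob is at (257,172) and I predicted (256,173), so the tool is lined up. Advancing along the tool axis.

Call:
step_arm(steps=[[0.004, 0.003, 0.12, 0, 0, 0, -1], [0.008, 0.005, 0.24, 0, 0, 0, -1], [0.008, 0.005, 0.36, 0, 0, 0, -1], [0.008, 0.005, 0.36, 0, 0, 0, -1]])

```text
time_s: 11.28
position: [0.5766, 0.0015, 0.1276]
tcp_rot: [[-0.621, -0.24, 0.746], [-0.154, 0.971, 0.184], [-0.769, -0.0, -0.639]]
force: [0.6, -0.4, -0.4]
opening: 1.001
grasp_force: 0.0
```

Call:
step_arm(steps=[[0, 0, 0.09, 0, 0, 0, -1], [0, 0, 0.18, 0, 0, 0, -1], [0, 0, 0.25, 0, 0, 0, -1], [0, 0, 0.25, 0, 0, 0, -1], [0, 0, 0.25, 0, 0, 0, -1]])

```text
time_s: 11.7
position: [0.6276, 0.0157, 0.0818]
tcp_rot: [[-0.623, -0.239, 0.745], [-0.152, 0.971, 0.184], [-0.767, 0.002, -0.642]]
force: [-0.2, 0.8, -0.3]
opening: 0.998
grasp_force: 0.0
```

```bash
cat >> kin.py <<'E'
def arc(p0,p1,n,lean=50,b=.011,zc=.074,P0=None,R0=None):
    """rows for a turn about the knob's axis; b = TCP back from the axis along the tool"""
    a=np.radians(lean);u,z=b*np.sin(a),zc+b*np.cos(a)
    return [rel(*pose(p,lean,u,z),P0,R0).tolist() for p in np.linspace(p0,p1,n+1)[1:]]
def phi():
    s=read_state();z=np.array(s["tcp_rot"])[:,2];t=np.array(s["tcp_rot"])[:,1]
    return np.degrees(np.arctan2(z[1],z[0]))-YAW
E
python3 - <<'E'
from kin import *
s=read_state();print(s["time_s"],phi(),np.round(s["position"],4),np.round(s["joint_positions"],1),np.round(s["force"],1),pose(26,50,.0084,.0811)[0])
for r in arc(phi(),-18,8): print(r)
E
```

```text
11.7 25.984634260415014 [0.6276 0.0157 0.0818] [-20.2  47.9 120.2 138.7  40.6 100.4] [-0.2  0.8 -0.3] [0.63004598 0.01548208 0.0811    ]
[-0.003, -0.0, 0.008, 0.094, 0.002, 0.076]
[-0.003, 0.003, 0.008, 0.187, 0.002, 0.154]
[-0.004, 0.005, 0.008, 0.281, 0.002, 0.233]
[-0.004, 0.008, 0.009, 0.375, 0.001, 0.311]
[-0.005, 0.01, 0.01, 0.468, 0.001, 0.39]
[-0.006, 0.012, 0.011, 0.562, 0.001, 0.468]
[-0.007, 0.015, 0.012, 0.656, 0.001, 0.547]
[-0.008, 0.017, 0.014, 0.749, 0.001, 0.625]
```

Call:
step_arm(steps=[[-0.003, 0, 0.008, 0.08, 0, 0.065, -1], [-0.003, 0.003, 0.008, 0.16, 0, 0.132, -1], [-0.004, 0.005, 0.008, 0.24, 0, 0.2, -1], [-0.004, 0.007, 0.009, 0.32, 0, 0.266, -1], [-0.005, 0.009, 0.01, 0.4, 0, 0.333, -1], [-0.006, 0.011, 0.011, 0.48, 0, 0.4, -1], [-0.006, 0.013, 0.012, 0.56, 0, 0.467, -1], [-0.007, 0.014, 0.012, 0.62, 0, 0.517, -1]])

```text
time_s: 12.37
position: [0.6288, 0.0209, 0.0818]
tcp_rot: [[-0.593, 0.387, 0.706], [0.249, 0.922, -0.296], [-0.765, 0.001, -0.643]]
force: [0.4, 0.7, -0.1]
opening: 1.001
grasp_force: 0.0
```

```bash
python3 - <<'E'
from kin import *
s=read_state();print(s["time_s"],phi(),np.round(s["position"],4),np.round(s["joint_positions"],1),np.round(s["force"],1))
for r in arc(phi(),-18,2): print(r)
E
```

```text
12.3667 -10.65228599653244 [0.6288 0.0209 0.0818] [ -0.9  47.7 116.9 209.   35.9  80.3] [ 0.4  0.7 -0.1]
[-0.001, 0.003, 0.006, 0.063, -0.001, 0.052]
[-0.002, 0.005, 0.006, 0.125, -0.001, 0.104]
```

Call:
step_arm(steps=[[-0.001, 0.003, 0.006, 0.063, 0, 0.052, -1], [-0.002, 0.005, 0.006, 0.125, 0, 0.104, -1], [-0.002, 0.005, 0.006, 0.125, 0, 0.104, -1], [-0.002, 0.005, 0.006, 0.125, 0, 0.104, -1]])

```text
time_s: 12.7
position: [0.6319, 0.0218, 0.081]
tcp_rot: [[-0.558, 0.497, 0.665], [0.319, 0.868, -0.381], [-0.766, -0.0, -0.643]]
force: [-1.0, -0.8, -1.0]
opening: 1.002
grasp_force: 0.0
```

Call:
step_arm(steps=[[0, 0, 0, 0, 0, 0, 1], [0, 0, 0, 0, 0, 0, 1], [0, 0, 0, 0, 0, 0, 1], [0, 0, 0, 0, 0, 0, 1], [0, 0, 0, 0, 0, 0, 1], [0, 0, 0, 0, 0, 0, 1], [0, 0, 0, 0, 0, 0, 1], [0, 0, 0, 0, 0, 0, 1]])

```text
time_s: 13.37
position: [0.6319, 0.0221, 0.0791]
tcp_rot: [[-0.559, 0.498, 0.663], [0.32, 0.867, -0.382], [-0.765, -0.001, -0.644]]
force: [-0.6, 0.2, -0.6]
opening: 0.479
grasp_force: 0.0
```

```bash
python3 - <<'E'
from kin import *
s=read_state();print(s["time_s"],phi(),np.round(s["position"],4),np.round(s["force"],1),np.round(s["moment"],2),s["opening"],s["grasp_force"])
for n in("top","scene"):
    c=cam(n)
    try: angles(c)
    except Exception as e: print(n,e)
    cv2.imwrite(f"pics/{n}5.png",c["image"][:,:,::-1])
for r in arc(phi(),phi()+42,8): print(r)
E
```

```text
13.3667 -17.824504221239827 [0.6319 0.0221 0.0791] [-0.6  0.2 -0.6] [ 0.28  0.25 -0.01] 0.47932190043781575 0.0
C [0.6387 0.0175] r 0.0444 far -67.1 pca -65.2 tip -67.3 0.033 marker 67.7 0.048 22
C [0.637  0.0168] r 0.046 far -65.0 pca -64.0 tip -66.0 0.036 marker 65.9 0.047 29
[-0.004, -0.004, -0.006, -0.089, -0.002, -0.073]
[-0.004, -0.006, -0.006, -0.179, -0.002, -0.148]
[-0.004, -0.009, -0.005, -0.268, -0.002, -0.223]
[-0.005, -0.011, -0.005, -0.357, -0.003, -0.298]
[-0.005, -0.014, -0.004, -0.447, -0.003, -0.373]
[-0.006, -0.016, -0.003, -0.536, -0.003, -0.448]
[-0.007, -0.018, -0.002, -0.625, -0.003, -0.523]
[-0.008, -0.02, -0.001, -0.714, -0.003, -0.599]
```

Call:
step_arm(steps=[[0, 0, 0, 0, 0, 0, 1], [0, 0, 0, 0, 0, 0, 1], [0, 0, 0, 0, 0, 0, 1], [0, 0, 0, 0, 0, 0, 1], [0, 0, 0, 0, 0, 0, 1]])

```text
time_s: 13.88
position: [0.6317, 0.0217, 0.0791]
tcp_rot: [[-0.559, 0.499, 0.662], [0.321, 0.867, -0.382], [-0.765, -0.001, -0.644]]
force: [-0.9, -3.8, -0.6]
opening: 0.453
grasp_force: 30.0
```

```bash
python3 - <<'E'
from kin import *
s=read_state();print(s["time_s"],phi(),np.round(s["position"],4),np.round(s["force"],1),np.round(s["moment"],2),s["opening"],s["grasp_force"])
for r in arc(phi(),phi()+40,8): print(r)
E
```

```text
13.8833 -17.892736280988068 [0.6317 0.0217 0.0791] [-0.9 -3.8 -0.6] [-0.01  0.52 -0.51] 0.452702241586863 30.00128827057779
[-0.004, -0.004, -0.006, -0.085, -0.003, -0.07]
[-0.004, -0.006, -0.006, -0.17, -0.003, -0.141]
[-0.004, -0.008, -0.005, -0.255, -0.003, -0.213]
[-0.005, -0.011, -0.005, -0.34, -0.003, -0.284]
[-0.005, -0.013, -0.004, -0.425, -0.003, -0.356]
[-0.006, -0.015, -0.003, -0.51, -0.003, -0.427]
[-0.007, -0.017, -0.002, -0.595, -0.003, -0.499]
[-0.008, -0.019, -0.001, -0.68, -0.003, -0.57]
```

```bash
cat >> kin.py <<'E'
def rev(deg,n,dz=0):
    s=read_state();P=np.array(s["position"]);R=np.array(s["tcp_rot"]);C=np.array([*A,0])
    out=[]
    for d in np.linspace(0,deg,n+1)[1:]:
        Q=Ro.from_euler('z',d,degrees=True).as_matrix(); out.append(rel(C+Q@(P-C)+[0,0,dz],Q@R,P,R).tolist())
    return out
E
python3 - <<'E'
from kin import *
for r in rev(44,8): print(r)
E
```

```text
[0.0, -0.002, 0.0, -0.093, -0.0, -0.079]
[-0.0, -0.005, 0.0, -0.187, -0.0, -0.158]
[-0.0, -0.007, 0.001, -0.28, -0.0, -0.236]
[-0.001, -0.01, 0.001, -0.374, -0.001, -0.315]
[-0.002, -0.012, 0.002, -0.467, -0.001, -0.394]
[-0.002, -0.014, 0.003, -0.561, -0.001, -0.473]
[-0.003, -0.016, 0.004, -0.654, -0.001, -0.551]
[-0.004, -0.018, 0.005, -0.748, -0.001, -0.63]
```

Call:
step_arm(steps=[[0, -0.002, 0, -0.093, 0, -0.079, 1], [0, -0.005, 0, -0.187, 0, -0.158, 1], [0, -0.007, 0.001, -0.28, 0, -0.236, 1], [-0.001, -0.01, 0.001, -0.374, 0, -0.315, 1], [-0.002, -0.012, 0.002, -0.467, 0, -0.394, 1], [-0.002, -0.014, 0.003, -0.561, 0, -0.473, 1], [-0.003, -0.016, 0.004, -0.654, 0, -0.551, 1], [-0.003, -0.016, 0.004, -0.654, 0, -0.551, 1]])

```text
time_s: 14.55
position: [0.6308, 0.017, 0.0791]
tcp_rot: [[-0.636, -0.157, 0.755], [-0.102, 0.988, 0.119], [-0.764, -0.002, -0.645]]
force: [3.6, 4.9, -2.0]
opening: 0.45
grasp_force: 30.0
```

```bash
python3 - <<'E'
from kin import *
s=read_state();print(s["time_s"],phi(),np.round(s["position"],4),np.round(s["force"],1),np.round(s["moment"],2),s["opening"],s["grasp_force"])
for n in("top","scene"): angles(cam(n))
E
```

```text
14.55 21.03662147470279 [0.6308 0.017  0.0791] [ 3.6  4.9 -2. ] [0.62 0.35 0.44] 0.45011371433545777 29.999710572883487Traceback (most recent call last):
  File "<stdin>", line 3, in <module>
  File "h.py", line 38, in angles
    m=w[0][2]; ct=max(cv2.findContours(m.astype(np.uint8),0,2)[0],key=len)[:,0]
      ~^^^
IndexError: list index out of range
```

```bash
cat >> kin.py <<'E'
def ang2(n,dz=0):
    c=cam(n);C=dict(top=[.6387,.0175],scene=[.637,.0168],wrist=[.6385,.0180])[n]
    g,rd=dial(c); pts=[]
    for b in rd:
        if np.linalg.norm(onz(c,b[1],.267)[:2]-C)<.04: pts+=[onz(c,(u,v),.267+dz)[:2]-C for v,u in np.argwhere(b[2])]
    pts=np.array(pts);d=np.linalg.norm(pts,axis=1);an=lambda v:round(float(np.degrees(np.arctan2(v[1],v[0]))-YAW),1)
    G=[b for b in g if abs(np.linalg.norm(onz(c,b[1],.268)[:2]-C)-.047)<.01]
    print(n,len(pts),"far",an(pts[d>.012].mean(0)),"tip",an(pts[d>.025].mean(0)) if (d>.025).any() else None,"marker",an(onz(c,G[0][1],.268)[:2]-C) if G else None, G and G[0][0])
    return c
E
python3 - <<'E'
from kin import *
for n in("top","scene"):
    try: ang2(n)
    except Exception as e: print(n,e)
print(phi()); print(*rev(3,1))
E
```

```text
top 13 far -27.5 tip -26.8 marker 68.0 23
scene 21 far -26.5 tip -26.7 marker 65.9 29
20.711968988240912
[0.0, -0.001, -0.0, -0.051, -0.0, -0.043]
```

Call:
step_arm(steps=[[0, 0, 0, 0, 0, 0, -0.4], [0, 0, 0, 0, 0, 0, -0.4], [0, 0, 0, 0, 0, 0, -0.4], [0, 0, 0, 0, 0, 0, -0.4], [0, 0, 0, 0, 0, 0, -0.4]])

```text
time_s: 15.12
position: [0.6309, 0.0175, 0.0791]
tcp_rot: [[-0.637, -0.15, 0.756], [-0.098, 0.989, 0.114], [-0.765, -0.001, -0.645]]
force: [-0.2, 0.3, 0.5]
opening: 0.681
grasp_force: 0.0
```

```bash
python3 - <<'E'
from kin import *
s=read_state();print(s["time_s"],s["opening"],phi(),np.round(s["position"],4),np.round(s["force"],1));ang2("scene")
for r in arc(phi(),-20,8,zc=.073): print(r)
E
```

```text
15.1167 0.6809754793774672 20.686705587497393 [0.6309 0.0175 0.0791] [-0.2  0.3  0.5]
scene 21 far -26.5 tip -26.7 marker 65.9 29
[0.0, -0.001, -0.005, 0.086, -0.003, 0.075]
[-0.0, 0.001, -0.005, 0.173, -0.003, 0.147]
[-0.0, 0.004, -0.004, 0.259, -0.003, 0.22]
[-0.001, 0.006, -0.004, 0.346, -0.003, 0.293]
[-0.002, 0.009, -0.003, 0.432, -0.003, 0.365]
[-0.002, 0.011, -0.002, 0.519, -0.003, 0.438]
[-0.003, 0.013, -0.001, 0.605, -0.002, 0.511]
[-0.004, 0.015, 0.0, 0.692, -0.002, 0.584]
```

Swing back open, then close.

Call:
step_arm(steps=[[0, 0, -0.004, 0.086, 0, 0.074, -0.4], [0, 0.001, -0.004, 0.173, 0, 0.147, -0.4], [0, 0.004, -0.004, 0.259, 0, 0.22, -0.4], [-0.001, 0.006, -0.004, 0.346, 0, 0.293, -0.4], [-0.002, 0.009, -0.003, 0.432, 0, 0.365, -0.4], [-0.002, 0.011, -0.002, 0.519, 0, 0.438, -0.4], [-0.003, 0.013, -0.001, 0.605, 0, 0.511, -0.4], [-0.004, 0.015, 0, 0.692, 0, 0.584, -0.4]])

```text
time_s: 15.83
position: [0.6304, 0.0221, 0.0799]
tcp_rot: [[-0.548, 0.527, 0.649], [0.34, 0.85, -0.404], [-0.764, -0.001, -0.645]]
force: [0.2, 0.0, -0.4]
opening: 0.701
grasp_force: 0.0
```

Call:
step_arm(steps=[[0, 0, 0, 0, 0, 0, -0.4], [0, 0, 0, 0, 0, 0, 1], [0, 0, 0, 0, 0, 0, 1], [0, 0, 0, 0, 0, 0, 1], [0, 0, 0, 0, 0, 0, 1], [0, 0, 0, 0, 0, 0, 1], [0, 0, 0, 0, 0, 0, 1], [0, 0, 0, 0, 0, 0, 1]])

```text
time_s: 16.5
position: [0.6315, 0.0218, 0.0799]
tcp_rot: [[-0.55, 0.523, 0.652], [0.336, 0.853, -0.4], [-0.765, -0.001, -0.644]]
force: [2.7, 3.9, -2.9]
opening: 0.451
grasp_force: 30.0
```

```bash
python3 - <<'E'
from kin import *
s=read_state();print(s["time_s"],s["opening"],s["grasp_force"],phi(),np.round(s["position"],4),np.round(s["force"],1),np.round(s["joint_positions"],1));ang2("scene")
for r in rev(44,8): print(r)
E
```

```text
16.5 0.45116699501047036 30.000871438533068 -19.436061068798125 [0.6315 0.0218 0.0799] [ 2.7  3.9 -2.9] [  2.9  47.9 113.2 228.   35.6  71.7]
scene 21 far -26.5 tip -26.7 marker 65.9 29
[-0.0, -0.003, 0.0, -0.093, -0.0, -0.079]
[-0.0, -0.005, 0.0, -0.187, -0.0, -0.157]
[-0.001, -0.008, 0.001, -0.28, -0.0, -0.236]
[-0.001, -0.01, 0.001, -0.374, -0.0, -0.315]
[-0.002, -0.012, 0.002, -0.467, -0.0, -0.394]
[-0.003, -0.015, 0.003, -0.561, -0.0, -0.472]
[-0.004, -0.017, 0.004, -0.654, -0.001, -0.551]
[-0.005, -0.019, 0.005, -0.748, -0.001, -0.63]
```

Turn 44° and then release.

Call:
step_arm(steps=[[0, -0.003, 0, -0.093, 0, -0.079, 1], [0, -0.005, 0, -0.187, 0, -0.157, 1], [-0.001, -0.008, 0.001, -0.28, 0, -0.236, 1], [-0.001, -0.01, 0.001, -0.374, 0, -0.315, 1], [-0.002, -0.012, 0.002, -0.467, 0, -0.394, 1], [-0.003, -0.015, 0.003, -0.561, 0, -0.472, 1], [-0.004, -0.017, 0.004, -0.654, 0, -0.551, 1], [-0.005, -0.019, 0.005, -0.748, 0, -0.63, 1]])

```text
time_s: 17.22
position: [0.6304, 0.0166, 0.0801]
tcp_rot: [[-0.631, -0.195, 0.751], [-0.125, 0.981, 0.149], [-0.766, 0.0, -0.643]]
force: [12.4, 8.0, -8.2]
opening: 0.452
grasp_force: 30.0
```

Call:
step_arm(steps=[[0, 0, 0, 0, 0, 0, 1], [0, 0, 0, 0, 0, 0, 1], [0, 0, 0, 0, 0, 0, -0.4], [0, 0, 0, 0, 0, 0, -0.4], [0, 0, 0, 0, 0, 0, -0.4], [0, 0, 0, 0, 0, 0, -0.4], [0, 0, 0, 0, 0, 0, -0.4]])

```text
time_s: 17.8
position: [0.6305, 0.0155, 0.0807]
tcp_rot: [[-0.632, -0.187, 0.752], [-0.121, 0.982, 0.143], [-0.766, -0.001, -0.643]]
force: [-0.1, -0.2, -0.8]
opening: 0.681
grasp_force: 0.0
```

```bash
python3 - <<'E'
from kin import *
s=read_state();print(s["time_s"],s["opening"],s["grasp_force"],phi(),np.round(s["position"],4),np.round(s["force"],1));ang2("scene");ang2("top")
for r in arc(phi(),-20,8,zc=.0735): print(r)
E
```

```text
17.8 0.6809855711934709 0.0 22.84092895521789 [0.6305 0.0155 0.0807] [-0.1 -0.2 -0.8]
scene 16 far 16.3 tip 16.3 marker 65.9 29
top 13 far 15.8 tip 16.5 marker 67.8 22
[0.001, 0.004, -0.001, 0.091, -0.001, 0.078]
[0.001, 0.007, -0.001, 0.182, -0.001, 0.155]
[0.001, 0.009, -0.0, 0.274, -0.001, 0.231]
[0.0, 0.012, 0.0, 0.365, -0.001, 0.308]
[-0.0, 0.014, 0.001, 0.456, -0.0, 0.384]
[-0.001, 0.017, 0.002, 0.547, -0.0, 0.461]
[-0.002, 0.019, 0.003, 0.638, -0.0, 0.537]
[-0.003, 0.021, 0.005, 0.729, -0.0, 0.614]
```

Call:
step_arm(steps=[[0.001, 0.004, 0, 0.091, 0, 0.078, -0.4], [0.001, 0.007, 0, 0.182, 0, 0.155, -0.4], [0.001, 0.009, 0, 0.274, 0, 0.231, -0.4], [0, 0.012, 0, 0.365, 0, 0.308, -0.4], [0, 0.014, 0.001, 0.456, 0, 0.384, -0.4], [-0.001, 0.017, 0.002, 0.547, 0, 0.461, -0.4], [-0.002, 0.019, 0.003, 0.638, 0, 0.537, -0.4], [-0.003, 0.021, 0.005, 0.729, 0, 0.614, -0.4]])

```text
time_s: 18.57
position: [0.6308, 0.0221, 0.0805]
tcp_rot: [[-0.551, 0.515, 0.656], [0.331, 0.857, -0.395], [-0.766, -0.001, -0.643]]
force: [1.2, -1.0, -0.9]
opening: 0.695
grasp_force: 0.0
```

Call:
step_arm(steps=[[0, 0, 0, 0, 0, 0, -0.4], [0, 0, 0, 0, 0, 0, 1], [0, 0, 0, 0, 0, 0, 1], [0, 0, 0, 0, 0, 0, 1], [0, 0, 0, 0, 0, 0, 1], [0, 0, 0, 0, 0, 0, 1], [0, 0, 0, 0, 0, 0, 1], [0, 0, 0, 0, 0, 0, 1]])

```text
time_s: 19.23
position: [0.6316, 0.0217, 0.0804]
tcp_rot: [[-0.553, 0.511, 0.659], [0.327, 0.86, -0.392], [-0.766, -0.001, -0.642]]
force: [1.7, 2.7, -2.5]
opening: 0.452
grasp_force: 30.0
```

```bash
python3 - <<'E'
from kin import *
s=read_state();print(s["time_s"],s["opening"],s["grasp_force"],phi(),np.round(s["position"],4),np.round(s["force"],1),np.round(s["joint_positions"],1));ang2("scene")
for r in rev(35,7): print(r)
E
```

```text
19.2333 0.45216432533714124 30.000911951065063 -18.6548576844382 [0.6316 0.0217 0.0804] [ 1.7  2.7 -2.5] [  2.6  47.9 113.6 226.3  35.7  72.5]
scene 19 far 15.9 tip 15.5 marker 65.9 29
[-0.0, -0.002, 0.0, -0.085, -0.0, -0.071]
[-0.0, -0.005, 0.0, -0.17, -0.0, -0.143]
[-0.0, -0.007, 0.001, -0.255, -0.0, -0.214]
[-0.001, -0.009, 0.001, -0.341, -0.0, -0.285]
[-0.001, -0.011, 0.002, -0.426, -0.001, -0.357]
[-0.002, -0.013, 0.002, -0.511, -0.001, -0.428]
[-0.003, -0.015, 0.003, -0.596, -0.001, -0.5]
```

Call:
step_arm(steps=[[0, -0.002, 0, -0.085, 0, -0.071, 1], [0, -0.005, 0, -0.17, 0, -0.143, 1], [0, -0.007, 0.001, -0.255, 0, -0.214, 1], [-0.001, -0.009, 0.001, -0.341, 0, -0.285, 1], [-0.001, -0.011, 0.002, -0.426, 0, -0.357, 1], [-0.002, -0.013, 0.002, -0.511, 0, -0.428, 1], [-0.003, -0.015, 0.003, -0.596, 0, -0.5, 1], [-0.003, -0.015, 0.003, -0.596, 0, -0.5, 1]])

```text
time_s: 19.95
position: [0.6306, 0.0174, 0.0805]
tcp_rot: [[-0.639, -0.083, 0.765], [-0.055, 0.997, 0.062], [-0.767, -0.002, -0.641]]
force: [6.6, 11.4, -5.5]
opening: 0.454
grasp_force: 30.0
```

Call:
step_arm(steps=[[0, 0, 0, 0, 0, 0, 1], [0, 0, 0, 0, 0, 0, -0.4], [0, 0, 0, 0, 0, 0, -0.4], [0, 0, 0, 0, 0, 0, -0.4], [0, 0, 0, 0, 0, 0, -0.4], [0, 0, 0, 0, 0, 0, -0.4]])

```text
time_s: 20.45
position: [0.6301, 0.0168, 0.0808]
tcp_rot: [[-0.641, -0.073, 0.764], [-0.048, 0.997, 0.055], [-0.766, -0.001, -0.642]]
force: [0.2, 0.2, 0.2]
opening: 0.681
grasp_force: 0.0
```

```bash
python3 - <<'E'
from kin import *
s=read_state();print(s["time_s"],s["opening"],s["grasp_force"],phi(),np.round(s["position"],4),np.round(s["force"],1));ang2("scene");ang2("top")
for r in arc(phi(),-8,5,zc=.0735): print(r)
E
```

```text
20.45 0.6809242665462577 0.0 16.230563707402723 [0.6301 0.0168 0.0808] [0.2 0.2 0.2]
scene 20 far 51.7 tip 51.3 marker 66.1 30
top 14 far 52.5 tip 51.8 marker 67.8 22
[0.001, 0.002, -0.0, 0.083, 0.001, 0.071]
[0.001, 0.005, -0.0, 0.165, 0.001, 0.14]
[0.001, 0.007, 0.0, 0.248, 0.001, 0.21]
[0.0, 0.009, 0.001, 0.33, 0.001, 0.279]
[-0.0, 0.012, 0.001, 0.413, 0.001, 0.348]
```

Call:
step_arm(steps=[[0.001, 0.002, 0, 0.083, 0, 0.07, -0.4], [0.001, 0.005, 0, 0.165, 0, 0.14, -0.4], [0.001, 0.007, 0, 0.248, 0, 0.21, -0.4], [0, 0.009, 0.001, 0.33, 0, 0.279, -0.4], [0, 0.012, 0.001, 0.413, 0, 0.348, -0.4], [0, 0.012, 0.001, 0.413, 0, 0.348, -0.4], [0, 0.012, 0.001, 0.413, 0, 0.348, -0.4]])

```text
time_s: 21.13
position: [0.6305, 0.022, 0.0807]
tcp_rot: [[-0.603, 0.339, 0.722], [0.218, 0.941, -0.26], [-0.767, 0.0, -0.642]]
force: [-1.0, -0.1, -0.8]
opening: 0.702
grasp_force: 0.0
```

Call:
step_arm(steps=[[0, 0, 0, 0, 0, 0, 1], [0, 0, 0, 0, 0, 0, 1], [0, 0, 0, 0, 0, 0, 1], [0, 0, 0, 0, 0, 0, 1], [0, 0, 0, 0, 0, 0, 1], [0, 0, 0, 0, 0, 0, 1], [0, 0, 0, 0, 0, 0, 1], [0, 0, 0, 0, 0, 0, 1]])

```text
time_s: 21.8
position: [0.6304, 0.0208, 0.0804]
tcp_rot: [[-0.603, 0.343, 0.72], [0.22, 0.939, -0.263], [-0.767, -0.0, -0.642]]
force: [1.7, 2.0, -1.6]
opening: 0.452
grasp_force: 30.0
```

```bash
python3 - <<'E'
from kin import *
s=read_state();print(s["time_s"],s["opening"],s["grasp_force"],phi(),np.round(s["position"],4),np.round(s["force"],1));ang2("scene")
for r in rev(12,4): print(r)
E
```

```text
21.8 0.4516325184245613 30.000494001433253 -7.948027362296818 [0.6304 0.0208 0.0804] [ 1.7  2.  -1.6]
scene 19 far 51.7 tip 51.3 marker 65.9 29
[0.0, -0.001, -0.0, -0.051, -0.0, -0.043]
[-0.0, -0.003, 0.0, -0.102, -0.0, -0.086]
[-0.0, -0.004, 0.0, -0.153, -0.0, -0.128]
[-0.0, -0.006, 0.0, -0.204, -0.0, -0.171]
```

Call:
step_arm(steps=[[0, -0.001, 0, -0.051, 0, -0.043, 1], [0, -0.003, 0, -0.102, 0, -0.086, 1], [0, -0.004, 0, -0.153, 0, -0.128, 1], [0, -0.006, 0, -0.204, 0, -0.171, 1], [0, -0.006, 0, -0.204, 0, -0.171, 1], [0, -0.006, 0, -0.204, 0, -0.171, 1]])

```text
time_s: 22.35
position: [0.63, 0.0192, 0.0804]
tcp_rot: [[-0.636, 0.139, 0.759], [0.088, 0.99, -0.107], [-0.767, -0.001, -0.642]]
force: [2.3, 3.1, -2.1]
opening: 0.452
grasp_force: 30.0
```

```bash
cat >> kin.py <<'E'
def soft(n,dz=0):
    c=cam(n);I=c["image"].astype(float);C=np.array(dict(top=[.6387,.0175],scene=[.637,.0168],wrist=[.6385,.0180])[n])
    u0,v0=px(c,[*C,.267]).round().astype(int);an=lambda v:round(float(np.degrees(np.arctan2(v[1],v[0]))-YAW),1);o=[]
    for k,(z,rl,rh) in dict(red=(.267+dz,.01,.036),green=(.268,.034,.062)).items():
        S=np.zeros(2)
        for v in range(v0-40,v0+41):
            for u in range(u0-40,u0+41):
                r,g,b=I[v,u]; w=max(0,(r-max(g,b)) if k=="red" else (g-max(r,b)))
                if w<25: continue
                p=onz(c,(u,v),z)[:2]-C; d=np.linalg.norm(p)
                if rl<d<rh: S+=w*p
        o.append(an(S))
    print(n,"soft",o,"diff",round(o[1]-o[0],1)); return c
E
python3 - <<'E'
from kin import *
s=read_state();print(s["time_s"],phi(),np.round(s["position"],4),np.round(s["force"],1))
o=[]
for n in("scene","top"):
    c=soft(n);ang2(n);u,v=px(c,[*A,.267]).astype(int);o.append(cv2.resize(c["image"][v-24:v+24,u-24:u+24,::-1],(384,384),interpolation=cv2.INTER_CUBIC))
cv2.imwrite("pics/d6.png",np.hstack(o))
E
```

```text
22.35 4.101918474833708 [0.63   0.0192 0.0804] [ 2.3  3.1 -2.1]
scene soft [63.4, 66.2] diff 2.8
scene 18 far 64.1 tip 63.7 marker 65.9 28
top soft [64.6, 67.5] diff 2.9
top 13 far 64.6 tip 65.1 marker 67.8 22
```

View pics/d6.png

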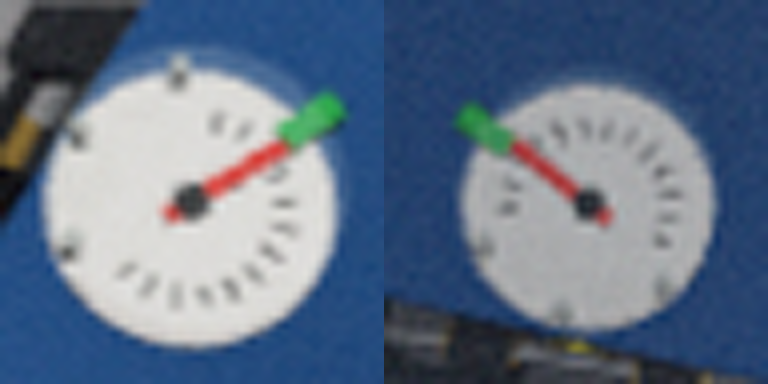

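The crop shows the pointer just short of the marker in both views, by about 3°. I'll turn 3° more.

Call:
step_arm(steps=[[0, -0.001, 0, -0.03, 0, -0.025, 1], [0, -0.001, 0, -0.051, 0, -0.043, 1], [0, -0.001, 0, -0.051, 0, -0.043, 1], [0, -0.001, 0, -0.051, 0, -0.043, 1]])

```text
time_s: 22.88
position: [0.6299, 0.0188, 0.0804]
tcp_rot: [[-0.639, 0.088, 0.764], [0.056, 0.996, -0.068], [-0.767, -0.0, -0.642]]
force: [4.0, 2.8, -3.3]
opening: 0.453
grasp_force: 30.0
```

```bash
python3 - <<'E'
from kin import *
s=read_state();print(s["time_s"],phi(),np.round(s["position"],4),np.round(s["force"],1))
for n in("scene","top"): c=soft(n);ang2(n)
R=np.array(s["tcp_rot"]);print((R.T@[0,0,.01]/.3).round(4))
E
```

```text
22.8833 7.030328435387579 [0.6299 0.0188 0.0804] [ 4.   2.8 -3.3]
scene soft [65.9, 66.1] diff 0.2
scene 19 far 66.5 tip 66.1 marker 65.9 28
top soft [67.8, 67.4] diff -0.4
top 13 far 68.3 tip 68.4 marker 68.0 23
[-0.0256 -0.     -0.0214]
```

Pointer is at the marker (differences 0.2° and -0.4°). Now the straight push up, gripped.

Call:
step_arm(steps=[[-0.005, 0, -0.0043, 0, 0, 0, 1], [-0.01, 0, -0.0086, 0, 0, 0, 1], [-0.0154, 0, -0.0128, 0, 0, 0, 1], [-0.0205, 0, -0.0171, 0, 0, 0, 1], [-0.0205, 0, -0.0171, 0, 0, 0, 1], [-0.0205, 0, -0.0171, 0, 0, 0, 1]])

```text
time_s: 23.58
position: [0.6299, 0.0188, 0.0881]
tcp_rot: [[-0.64, 0.088, 0.763], [0.057, 0.996, -0.068], [-0.766, -0.0, -0.642]]
force: [5.4, 4.1, -6.1]
opening: 0.453
grasp_force: 30.0
```

Call:
step_arm(steps=[[-0.0026, 0, -0.0021, 0, 0, 0, 1], [-0.0051, 0, -0.0043, 0, 0, 0, 1], [-0.0051, 0, -0.0043, 0, 0, 0, 1], [-0.0051, 0, -0.0043, 0, 0, 0, 1]])

```text
time_s: 23.92
position: [0.6299, 0.0188, 0.0882]
tcp_rot: [[-0.643, 0.088, 0.761], [0.057, 0.996, -0.068], [-0.764, -0.0, -0.645]]
force: [10.0, 3.0, -14.5]
opening: 0.458
grasp_force: 30.0
```

```bash
python3 - <<'E'
from kin import *
s=read_state();print(s["time_s"],phi(),np.round(s["position"],4),np.round(s["force"],1),s["grasp_force"],s["opening"])
for n in("scene","top"): c=soft(n,.008);ang2(n,.008)
c=cam("wrist");h=hsv(c)
for a,ce,b in blob((h[...,0]>22)&(h[...,0]<35)&(h[...,1]>150)&(h[...,2]>100),100)[:3]: q=np.argwhere(b);print(a,ce,q.min(0),q.max(0))
E
```

```text
23.9167 7.0176396215069845 [0.6299 0.0188 0.0882] [ 10.    3.  -14.5] 30.00120114069432 0.45837651737282203
scene soft [66.5, 65.8] diff -0.7
scene 19 far 66.6 tip 67.0 marker 65.9 26
top soft [68.2, 67.5] diff -0.7
top 13 far 68.1 tip 67.5 marker 68.1 22
2379 [254.41950399 246.09625893] [223 216] [268 292]
305 [ 99.15737705 177.4       ] [170  82] [189 117]
194 [ 98.59278351 198.55670103] [191  88] [210 110]
```

Call:
step_arm(steps=[[-0.0026, 0, -0.0021, 0, 0, 0, 1], [-0.0051, 0, -0.0043, 0, 0, 0, 1], [-0.0051, 0, -0.0043, 0, 0, 0, 1], [-0.0051, 0, -0.0043, 0, 0, 0, 1]])

```text
time_s: 24.5
position: [0.6299, 0.0188, 0.0884]
tcp_rot: [[-0.646, 0.088, 0.758], [0.057, 0.996, -0.067], [-0.761, -0.0, -0.648]]
force: [15.3, 2.8, -23.6]
opening: 0.45
grasp_force: 30.0
```

Call:
step_arm(steps=[[0.0026, 0, 0.0021, 0, 0, 0, 1], [0.0051, 0, 0.0043, 0, 0, 0, 1], [0.0051, 0, 0.0043, 0, 0, 0, -1], [0.0051, 0, 0.0043, 0, 0, 0, -1], [0.0051, 0, 0.0043, 0, 0, 0, -1], [0.0051, 0, 0.0043, 0, 0, 0, -1], [0.0051, 0, 0.0043, 0, 0, 0, -1], [0.0051, 0, 0.0043, 0, 0, 0, -1]])

```text
time_s: 25.17
position: [0.6294, 0.0185, 0.0909]
tcp_rot: [[-0.639, 0.089, 0.764], [0.057, 0.996, -0.069], [-0.767, -0.0, -0.642]]
force: [0.4, 1.1, 0.1]
opening: 0.827
grasp_force: 0.0
```

```bash
python3 - <<'E'
from kin import *
s=read_state();print(s["time_s"],phi(),np.round(s["position"],4),np.round(s["force"],1),s["grasp_force"],s["opening"],np.round(s["joint_positions"],1))
for n in("scene","top"): c=soft(n,.008);ang2(n,.008)
E
```

```text
25.1667 6.9613503848379885 [0.6294 0.0185 0.0909] [0.4 1.1 0.1] 0.0 0.8267234567517839 [-10.2  46.6 120.7 173.6  37.5  91.8]
scene soft [66.7, 65.8] diff -0.9
scene 18 far 67.0 tip 67.7 marker 65.9 26
top soft [68.2, 67.5] diff -0.7
top 13 far 68.1 tip 67.5 marker 68.1 22
```

Stop felt at about 24 N and released, with the pointer within 1° of the marker. Now back out along the tool axis.

Call:
step_arm(steps=[[0, 0, 0, 0, 0, 0, -1], [0, 0, 0, 0, 0, 0, -1], [0, 0, -0.06, 0, 0, 0, -1], [0, 0, -0.13, 0, 0, 0, -1], [0, 0, -0.2, 0, 0, 0, -1], [0, 0, -0.27, 0, 0, 0, -1], [0, 0, -0.3, 0, 0, 0, -1], [0, 0, -0.3, 0, 0, 0, -1]])

```text
time_s: 26.03
position: [0.5594, 0.0252, 0.1491]
tcp_rot: [[-0.64, 0.089, 0.763], [0.057, 0.996, -0.068], [-0.766, -0.0, -0.643]]
force: [0.3, -0.4, 0.8]
opening: 1.005
grasp_force: 0.0
```

Call:
step_arm(steps=[[0, 0, -0.05, 0, 0, 0, -1], [0, 0, -0.1, 0, 0, 0, -1], [0, 0, -0.1, 0, 0, 0, -1], [0, 0, -0.1, 0, 0, 0, -1]])

```text
time_s: 26.37
position: [0.5388, 0.0267, 0.1676]
tcp_rot: [[-0.639, 0.089, 0.764], [0.057, 0.996, -0.069], [-0.767, -0.0, -0.641]]
force: [0.2, 0.3, 0.9]
opening: 0.997
grasp_force: 0.0
```

```bash
python3 - <<'E'
from kin import *
s=read_state();print(s["time_s"],np.round(s["position"],4),np.round(s["force"],1),s["opening"],np.round(s["joint_positions"],1))
for n in("scene","top"): soft(n,.008)
c=cam("wrist");cv2.imwrite("pics/w7.png",c["image"][:,:,::-1]);h=hsv(c)
for a,ce,b in blob((h[...,0]>22)&(h[...,0]<35)&(h[...,1]>150)&(h[...,2]>100),100)[:1]: q=np.argwhere(b);print(a,ce,q.min(0),q.max(0))
for z in(.075,.083): # knob body corners rows: bottom far / top near rims
    print(z,[px(c,[*A,z+d]).round(1).tolist() for d in(-.015,0,.015)])
E
```

```text
26.3667 [0.5388 0.0267 0.1676] [0.2 0.3 0.9] 0.9972546214923097 [-11.7  35.3 132.9 171.8  38.4  92.2]
scene soft [66.7, 65.8] diff -0.9
top soft [68.2, 67.6] diff -0.6
1464 [255.39071038 189.66393443] [167 233] [213 278]
0.075 [[254.2, 167.8], [254.2, 182.8], [254.2, 198.4]]
0.083 [[254.2, 175.7], [254.2, 191.0], [254.2, 207.0]]
```

View pics/w7.png

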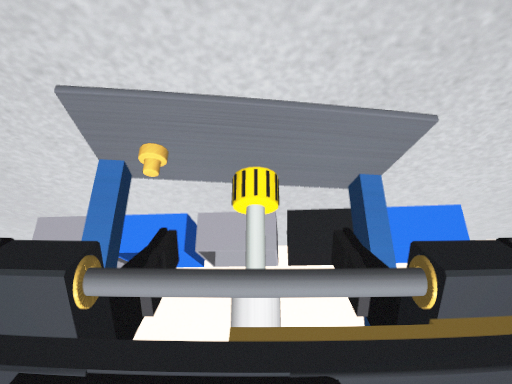

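The knob centroid is at row 189.7. I predicted 191 if locked and 183 if down, and earlier centroids read about 1 px high, so it is home. The plug and the rest are undisturbed and the gripper is clear. Handing in.

```bash
python3 -c "
from rig import *
print(hand_in())"
```

```text
the job is handed in; nothing more can be done
None
```

The regulator is set and locked, and the job is handed in at about 26 s: the pointer reads within about 1° of the green marker on both cameras, the knob is fully home against its stop (felt at about 24 N), and the gripper is clear with no contact made with the other things.

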